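Lay the tea tray and the water tray

ROBOT

A 6-joint arm with a two-finger parallel gripper is mounted at the origin on the work surface. World frame = base frame: x ahead of the robot, y to its left, z up, the work surface at z = 0. Lengths are in m, angles in rad, forces in N, time in s.
With the tool pointing down it reaches from about 0.3 to 0.875 m from the base axis. Payload 4.2 kg.
Tool frame: the origin (TCP) lies at the very end of the fingers, on their centre line; the grasp point (between the pads) lies manip.pinch_z behind it (manip.pinch_z is the distance from the TCP to the grasp point, in m); z points along the fingers, y is the line along which they close (so a half turn about z gives the same grasp; the last joint's range is limited). The gripper opens to 85 mm and grips with 20 to 120 N. Pads are 22 mm wide; open, the fingers measure 114 mm over their backs; the gripper's body (76 mm by 85 mm) begins 54 mm behind the grasp point. The pads swing forward as they close: fully open they stand 13 mm farther back than shut.
Start: joints at [1.232, 0.32, 1.565, -0, 1.257, -0.02], TCP at [0.18, 0.546, 0.231] pointing down, gripper open.
Joint ranges: [-3.11, 3.11], [-0.84, 2.01], [0.21, 2.61], [-1.34, 4.49], [0.05, 2.63], [-2.56, 2.56]. Speed limits (rad/s): [2.57, 2.57, 3.14, 3.14, 3.14, 3.14].

INTERFACE

Orientations are given as a unit quaternion [x, y, z, w].
In Python, from cell import manip gives the robot as it stands.
- The arm moves only by the tool move_arm, never from a script. Its argument "moves" is a list of rows, each an object with "translation": the shift along the tool's x, y, z normalised to -1 to 1, where 1 is 0.04 m, a list of three; "rotation": the turn, a rotation vector about the tool's x, y, z normalised to -1 to 1, where 1 is 45 degrees, a list of three; "gripper": the opening, from -1 (shut) to 1 (fully open). In form: [{"translation": [tx, ty, tz], "rotation": [rx, ry, rz], "gripper": gripper}, ...]. A call has 1 to 12 rows; each row shifts and turns the commanded pose from where the row before left it, along the tool's axes as they then stand; what a row does not reach is not made up. A row lasts 1/8 s, in which the tool goes at most 62.5 mm and 10.7 degrees, less where a joint would pass 70% of its speed; a pose out of reach is approached as far as the arm can. A call with a number of a shift or a turn outside -1 to 1 is refused whole. A call with a gripper value outside its range is refused whole. The fingers move at their own pace and stop on an object; the grip force is fixed at half the most. Time passes only in rows, so rows that do not move let the fingers close. It gives the time, the measured TCP pose, the force, the opening and the grip force at its end, in the units of the state.
- manip.sense(): the state, without advancing time (a new reading comes with each control period).
- manip.read_camera(name): name is "scene" or "side" or "wrist"; returns the picture (384x512x3 uint8, red, green, blue); there is no depth.
- manip.camera_model(name): a dict with "mtx" (3x3 intrinsics, pixels), "xyz" and "attitude" of the camera in the world. Camera axes: x right, y up, looking along -z (the intrinsics and any distortion apply to the point x, -y, -z); pixel columns grow to the right and rows downward; lengths in m; the calibration is good to about 2 mm. A picture is of the moment at which its call begins: read the wrist's pose just before it. camera_model takes no time and is no camera call; for the wrist camera it gives the pose at the moment of the call.
- manip.finish_job(): hands the job in; it is judged then, once.
Trained networks look in the newest picture that a camera, given by its name, has taken for a name from the list of things; names that differ only in an ending like _2 or _b are one class to them, and where a whole thing is asked for, a point or a joint stands for the part that bears it (a point fixed in the world has none). Each returns a list of dicts, best first, with "confidence" (0 to 1); they miss things now and then, are a little off and sometimes report something else, mostly with a low value. They report only what shows in the picture. A call takes as long as a camera call.
- manip.spot_in(camera, label): "xyz" ([x, y, z] in m, in world coordinates, good to about 4 mm: the middle of the surface that is visible of it).
The state is a dict: "t": time; "qpos": joint angles; "qd": joint speeds; "effort": joint torques, N m; "tool_pos": TCP position; "tool_rot": TCP orientation; "force": force on the tool from outside, world axes, zero at the start; "torque": the same for the moment, N m; "finger_gap": finger opening in m; "gripper_force": force on a finger pad.
Only numpy, scipy, OpenCV 4.12 (cv2) and the standard library are available. Lean on these libraries where they do the work, as an engineer would, in place of code of your own. Each camera call takes 0.05 s, during which the arm holds its last target. There are 200 camera calls.

TASK

Lay the two drinks trays. On the dark wooden tray put the bamboo coaster in the middle of the round cork inlay, stand the blue teacup in the middle of the coaster, and stand the red tea tin in the middle of the square inlay; on the yellow tray stand the amber cup in the middle of the round inlay and the white sugar jar in the middle of the square one. Set everything down upright without dropping it, and leave the clear cup, the green cup and the ladle where they are.

Things in the scene. Friction and masses are not known exactly. Their poses are not given: they have to be found in the camera images.
- tea_tray: Tea tray: dark wooden tray, 260 mm (x) by 150 mm (y), fixed, lengthwise away from the robot within 20 degrees. Floor 6 mm above the counter; rim 16 mm high, 6 mm thick. Flush cork inlays: a round one 74 mm across centred at x = +60 mm, y = 0 (the end away from the robot) and a square one of 74 mm at x = -60 mm, y = 0 (the nearer end). Origin: centre of its underside, z up.
- water_tray: Water tray: yellow plastic tray, 260 mm (x) by 150 mm (y), fixed, lengthwise away from the robot within 20 degrees. Floor 6 mm above the counter; rim 16 mm high, 6 mm thick. Flush cork inlays: a round one 74 mm across centred at x = +60 mm, y = 0 (the end away from the robot) and a square one of 74 mm at x = -60 mm, y = 0 (the nearer end). Origin: centre of its underside, z up.
- coaster: Loose round coaster of pale bamboo, solid disc 60 mm across, 14 mm thick, flat top, about 30 g. Origin: centre of its underside, z up.
- teacup: Blue ceramic teacup without handle, open, tapering down from 60 mm across the rim, 50 mm high, wall 4 mm, about 90 g. Origin: centre of its underside, z up.
- tea_tin: Upright rectangular red tea tin with brass band and patch, 48 mm along its x, 64 mm along its y, 84 mm high, closed, about 150 g. Origin: centre of its underside, z up.
- sugar_jar: Closed round sugar jar, white with an orange lid, body 56 mm across up to 46 mm high, lid 54 mm across from 50 to 66 mm high, about 160 g. Origin: centre of its underside, z up.
- amber_cup: Amber-tinted open, slightly tapered acrylic tumbler, 64 mm across the rim, 85 mm high, wall 4 mm, about 80 g. Origin: centre of its underside, z up.
- clear_cup: Bystander: clear, untinted open, slightly tapered acrylic tumbler, 64 mm across the rim, 85 mm high, wall 4 mm, about 80 g. Origin: centre of its underside, z up.
- green_cup: Bystander: green-tinted open, slightly tapered acrylic tumbler, 64 mm across the rim, 85 mm high, wall 4 mm, about 80 g. Origin: centre of its underside, z up.
- ladle: Bystander: aluminium ladle lying beyond the stock, slanting away from the robot. Origin: on the counter under the handle's near end; the straight handle, 10 mm thick, runs along its y to the bowl, 80 mm across and 30 mm high, centred at y = +250 mm. z up.

How it is judged:
By the outcome, as a careful person would: the job done as asked, in the order asked, and still so for the second after the job is handed in, with the robot touching nothing.
It also fails if it takes over 144 s, if anything falls off the work surface, if the arm or the gripper's body presses on something with over 40 N, if the wrist force passes 120 N, or if a joint passes its speed limit or range.

## Working session

There is one attempt and no reset: what is moved stays moved. The work goes in short steps, Python scripts to look and compute and a tool call to move; the robot and the scene stay as the last step left them, time stands still between calls to the robot, and variables do not carry over. Pictures are saved under pics/ and viewed, at most 14 in all, crops included, and the job is handed in when it is done.

Besides the shell and the picture viewer there is one more tool, called after "Call:" as name(argument=value, ...) on one line, values as JSON. move_arm: Moves the arm, as the interface text tells. Scaled input: -1 to 1 covers 0.04 m each way for a shift and 45 degrees each way for a turn. Its arguments: {"type":"object","properties":{"moves":{"type":"array"}},"required":["moves"]}

```bash
ls; mkdir -p pics
python3 - <<'E'
from cell import manip
import cv2,numpy as np
s=manip.sense(); print(s['t'],s['tool_pos'],s['tool_rot'],s['finger_gap'],manip.pinch_z)
for c in ['scene','side']:
    im=manip.read_camera(c); cv2.imwrite(f'pics/{c}0.png',im[:,:,::-1])
    m=manip.camera_model(c); print(c,np.round(m['mtx'],1).tolist(),m['xyz'],m['attitude'],[k for k in m])
    for l in ['tea_tray','water_tray','coaster','teacup','tea_tin','sugar_jar','amber_cup','clear_cup','green_cup','ladle']:
        print(l,[(np.round(d['xyz'],3).tolist(),round(d['confidence'],2)) for d in manip.spot_in(c,l)[:3]])
E
```

```text
pics
0.0 [0.18002417 0.54558817 0.23047104] [ 1.58699035e-01  9.87326606e-01 -8.71704556e-04 -1.72489665e-04] 0.08550826857719925 0.0187
scene [[480.8, 0.0, 254.2], [0.0, 480.8, 190.2], [0.0, 0.0, 1.0]] [1.38455117 0.21323645 1.00591401] [0.20896299 0.26697078 0.75204216 0.56523771] ['mtx', 'xyz', 'attitude']
tea_tray [([0.555, -0.348, 0.008], 0.68)]
water_tray [([0.52, 0.361, 0.006], 0.7)]
coaster [([0.572, 0.14, 0.013], 0.55), ([0.709, 0.089, 0.054], 0.27)]
teacup [([0.684, -0.066, 0.031], 0.85)]
tea_tin [([0.587, -0.132, 0.062], 0.71)]
sugar_jar [([0.482, 0.08, 0.054], 0.87)]
amber_cup [([0.472, -0.069, 0.059], 0.81)]
clear_cup [([0.585, 0.002, 0.061], 0.77)]
green_cup [([0.71, 0.09, 0.057], 0.56)]
ladle [([0.932, 0.075, 0.012], 0.8), ([0.571, 0.139, 0.012], 0.48)]
side [[433.3, 0.0, 253.3], [0.0, 433.3, 182.5], [0.0, 0.0, 1.0]] [ 0.48466097 -0.96572082  0.93605519] [ 0.3937305  -0.01895146 -0.06393848  0.91680369] ['mtx', 'xyz', 'attitude']
tea_tray [([0.536, -0.356, 0.007], 0.93)]
water_tray [([0.506, 0.36, 0.005], 0.83)]
coaster [([0.562, 0.13, 0.014], 0.69)]
teacup [([0.689, -0.068, 0.029], 0.91)]
tea_tin [([0.576, -0.161, 0.074], 0.98), ([0.457, -0.085, 0.058], 0.37)]
sugar_jar [([0.458, 0.064, 0.054], 0.76), ([0.688, -0.068, 0.029], 0.31), ([0.457, -0.083, 0.058], 0.25)]
amber_cup [([0.458, -0.085, 0.058], 0.74)]
clear_cup [([0.571, -0.016, 0.06], 0.83)]
green_cup [([0.702, 0.066, 0.06], 0.93)]
ladle [([0.94, 0.08, 0.017], 0.75)]
```

View pics/scene0.png

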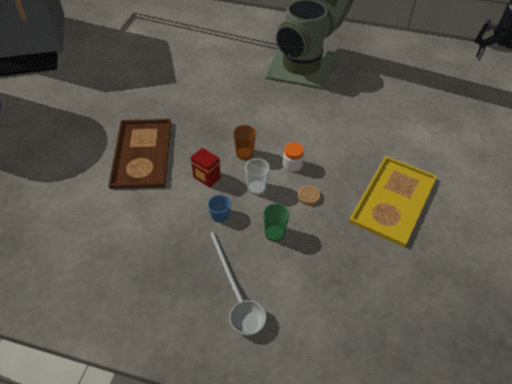

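View pics/side0.png

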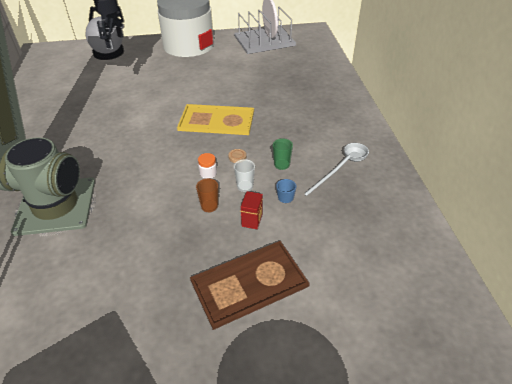

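The scene shot shows the dark tray at about (140,153) with its round inlay at (140,168), and the yellow tray at (393,200) with its round inlay at (386,214). The stock in the middle agrees with the network labels. In the side view the trays are at (250,283) and (217,119).

Next I'll measure the inlays by colour in both views and check the wrist camera's mount.

```bash
cat > h.py <<'E'
from cell import manip
import cv2,numpy as np
from scipy.spatial.transform import Rotation as R
def model(c):
    m=manip.camera_model(c); return np.array(m['mtx']),np.array(m['xyz']),R.from_quat(m['attitude']).as_matrix()
def ray(m,uv):
    K,p,A=m; d=np.linalg.inv(K)@[uv[0],uv[1],1]; d=A@(d*[1,-1,-1]); return p,d/np.linalg.norm(d)
def onz(m,uv,z):
    p,d=ray(m,uv); return p+d*(z-p[2])/d[2]
def proj(m,X):
    K,p,A=m; v=(A.T@(np.asarray(X)-p))*[1,-1,-1]; u=K@v; return u[:2]/u[2]
def tri(rays):
    M=0;b=0
    for p,d in rays:
        P=np.eye(3)-np.outer(d,d); M=M+P; b=b+P@p
    X=np.linalg.solve(M,b); return X,[np.linalg.norm((np.eye(3)-np.outer(d,d))@(X-p)) for p,d in rays]
def blobs(im,lo,hi,amin=60):
    h=cv2.cvtColor(im,cv2.COLOR_RGB2HSV); m=cv2.inRange(h,np.array(lo),np.array(hi))
    n,l,s,c=cv2.connectedComponentsWithStats(m)
    return [(c[i].round(1).tolist(),int(s[i,4]),s[i,:4].tolist()) for i in range(1,n) if s[i,4]>=amin]
E
python3 - <<'E'
from h import *
for c,pts in [('scene',[(140,168),(144,138),(386,214),(403,184),(140,185)]),('side',[(270,273),(227,292),(233,120),(200,118),(212,310)])]:
    im=cv2.imread(f'pics/{c}0.png')[:,:,::-1].copy(); h=cv2.cvtColor(im,cv2.COLOR_RGB2HSV)
    print(c,[h[v,u].tolist() for u,v in pts]); print(*blobs(im,(5,60,90),(20,185,255)),sep='\n')
m=manip.camera_model('wrist'); s=manip.sense(); T=R.from_quat(s['tool_rot']).as_matrix()
print(np.round(m['mtx'],1).tolist(),T.T@(np.array(m['xyz'])-s['tool_pos']),(T.T@R.from_quat(m['attitude']).as_matrix()).round(3))
E
```

```text
scene [[16, 136, 139], [16, 131, 136], [15, 134, 141], [16, 135, 147], [12, 150, 46]]
([244.9, 128.6], 61, [233, 124, 24, 13])
([143.3, 137.4], 491, [129, 128, 29, 20])
([293.5, 150.3], 91, [283, 141, 22, 19])
([139.3, 167.3], 458, [126, 157, 28, 21])
([199.8, 174.4], 70, [194, 169, 11, 12])
([401.2, 183.9], 546, [385, 171, 33, 27])
([308.0, 194.1], 345, [297, 185, 24, 19])
([385.8, 214.1], 500, [372, 203, 29, 23])
side [[14, 117, 185], [14, 118, 192], [14, 117, 183], [14, 117, 183], [11, 142, 90]]
([200.4, 118.2], 236, [189, 112, 23, 13])
([232.3, 119.9], 189, [223, 114, 20, 13])
([236.4, 154.9], 190, [228, 149, 18, 14])
([206.5, 160.5], 63, [201, 156, 12, 9])
([207.5, 193.9], 611, [196, 178, 23, 35])
([255.3, 211.1], 106, [240, 198, 23, 24])
([247.4, 282.7], 5219, [190, 241, 120, 89])
[[303.3, 0.0, 255.3], [0.0, 303.3, 188.2], [0.0, 0.0, 1.0]] [ 6.62816065e-02  3.83245776e-05 -1.43072061e-01] [[-0.     0.965  0.26 ]
 [ 1.    -0.     0.001]
 [ 0.001  0.26  -0.965]]
```

Call:
move_arm(moves=[{"translation": [0, 0, -0.5], "rotation": [0, 0, -0.2], "gripper": 1}, {"translation": [0, 0, -0.5], "rotation": [0, 0, -0.206], "gripper": 1}, {"translation": [-0.7, -1, -0.2], "rotation": [0, 0, 0], "gripper": 1}, {"translation": [-0.7, -1, -0.2], "rotation": [0, 0, 0], "gripper": 1}, {"translation": [-0.7, -1, -0.2], "rotation": [0, 0, 0], "gripper": 1}, {"translation": [-0.7, -1, -0.2], "rotation": [0, 0, 0], "gripper": 1}, {"translation": [-0.7, -1, -0.2], "rotation": [0, 0, 0], "gripper": 1}, {"translation": [-0.7, -1, -0.2], "rotation": [0, 0, 0], "gripper": 1}, {"translation": [-0.7, -1, 0], "rotation": [0, 0, 0], "gripper": 1}, {"translation": [-0.7, -1, 0], "rotation": [0, 0, 0], "gripper": 1}, {"translation": [-0.7, -1, 0], "rotation": [0, 0, 0], "gripper": 1}, {"translation": [-0.7, -1, 0], "rotation": [0, 0, 0], "gripper": 1}])

```text
t: 2.6
tool_pos: [0.461, 0.1447, 0.3195]
tool_rot: [0.0, 1.0, 0.0, 0.0]
force: [0.5, 0.2, -0.0]
finger_gap: 0.0854
gripper_force: 0.0
```

```bash
cat >> h.py <<'E'
def shot(name):
    m=model('wrist'); im=manip.read_camera('wrist'); cv2.imwrite(f'pics/{name}.png',im[:,:,::-1])
    np.savez(f'pics/{name}.npz',K=m[0],p=m[1],A=m[2]); return m,im
def load(name):
    d=np.load(f'pics/{name}.npz'); return (d['K'],d['p'],d['A']),cv2.imread(f'pics/{name}.png')[:,:,::-1].copy()
E
python3 -c "
from h import *
shot('w1')"
```

Call:
move_arm(moves=[{"translation": [-0.3, -1, 0], "rotation": [0, 0, 0], "gripper": 1}, {"translation": [-0.3, -1, 0], "rotation": [0, 0, 0], "gripper": 1}, {"translation": [-0.3, -1, 0], "rotation": [0, 0, 0], "gripper": 1}, {"translation": [-0.3, -1, 0], "rotation": [0, 0, 0], "gripper": 1}, {"translation": [0, 0, 0], "rotation": [0, 0, 0], "gripper": 1}])

```text
t: 3.28
tool_pos: [0.5087, -0.0159, 0.319]
tool_rot: [0.002, 1.0, -0.0, -0.0]
force: [0.0, 0.6, 0.4]
finger_gap: 0.085
gripper_force: 0.0
```

```bash
python3 -c "
from h import *
shot('w2')
a=[cv2.imread(f'pics/w{i}.png') for i in (1,2)]
cv2.imwrite('pics/w12.png',cv2.resize(np.vstack(a),(400,600)))
for l in ['coaster','teacup','tea_tin','sugar_jar','amber_cup','clear_cup']:
        print(l,[(np.round(d['xyz'],3).tolist(),round(d['confidence'],2)) for d in manip.spot_in('wrist',l)[:2]])
"
```

```text
coaster [([0.559, 0.142, 0.013], 0.63)]
teacup [([0.701, -0.065, 0.031], 0.62)]
tea_tin [([0.565, -0.138, 0.086], 0.95)]
sugar_jar [([0.458, 0.066, 0.066], 0.91)]
amber_cup [([0.457, -0.071, 0.041], 0.8), ([0.562, 0.144, 0.014], 0.41)]
clear_cup [([0.586, 0.003, 0.056], 0.87)]
```

View pics/w2.png

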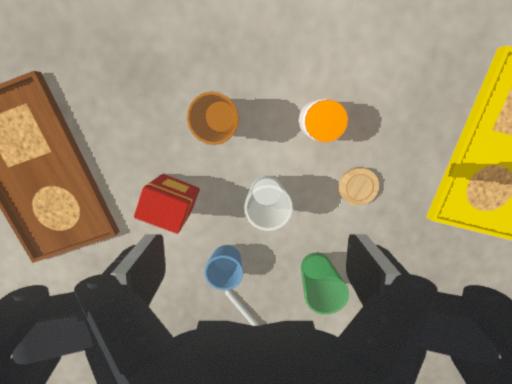

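View pics/w1.png

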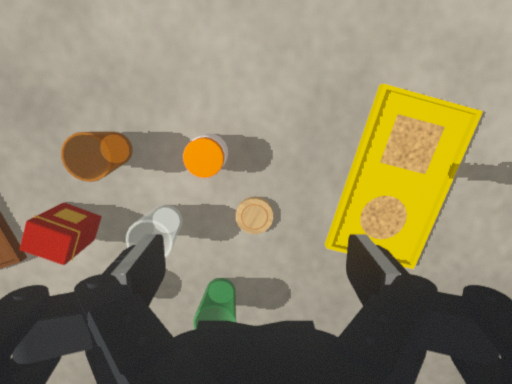

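w2 shows the amber cup's rim at (213,118), the jar lid at (326,121), the coaster at (359,186), the tin's top at about (170,205), the teacup's rim at (224,270), and the dark tray's round inlay at (56,208). In w1 the lid is at (204,157), the coaster at (255,216), and the yellow tray's inlays are at (414,144) and (384,217).

I'll segment these and triangulate.

```bash
cat >> h.py <<'E'
def seg(im,lo,hi,uv,rad=45,hull=False):
    h=cv2.cvtColor(im,cv2.COLOR_RGB2HSV); m=cv2.inRange(h,np.array(lo),np.array(hi))
    k=np.zeros_like(m); cv2.circle(k,(int(uv[0]),int(uv[1])),rad,255,-1); m&=k
    m=cv2.morphologyEx(m,cv2.MORPH_CLOSE,np.ones((5,5)))
    cs,_=cv2.findContours(m,cv2.RETR_EXTERNAL,cv2.CHAIN_APPROX_NONE); return max(cs,key=cv2.contourArea).reshape(-1,2)
E
python3 - <<'E'
from h import *
m1,i1=load('w1'); m2,i2=load('w2')
def pr(n,im,uv): print(n,[cv2.cvtColor(im,cv2.COLOR_RGB2HSV)[v,u].tolist() for u,v in uv])
pr('lid',i2,[(326,121),(340,130)]); pr('coaster',i2,[(345,180),(360,187)]); pr('cork',i2,[(56,208),(45,200),(480,190)]);pr('tintop',i2,[(160,190),(185,195),(165,210)]);pr('teacup',i2,[(224,275),(224,252)]);pr('amber',i2,[(213,118),(192,118),(213,97)]);pr('floor',i2,[(110,90),(280,60)])
cork=((5,70,120),(25,190,255))
C=((5,60,150),(20,190,255))
for n,lo,hi,a,b in [('lid',(5,220,150),(14,255,255),(204,157),(326,121)),('coaster',(8,60,120),(22,170,255),(255,216),(359,186))]:
    es=[cv2.fitEllipse(seg(im,lo,hi,uv)) for im,uv in ((i1,a),(i2,b))]
    X,r=tri([ray(m1,es[0][0]),ray(m2,es[1][0])]); print(n,es,X.round(4),np.round(r,4))
for n,im,m,uv in [('Yround',i1,m1,(384,217)),('Ysq',i1,m1,(414,144)),('Tround',i2,m2,(56,208)),('Tsq',i2,m2,(20,135))]:
    c=seg(im,(8,60,100),(22,170,255),uv); r=cv2.minAreaRect(c); e=cv2.fitEllipse(c); print(n,r,e[0],e[1],onz(m,r[0],.006).round(4),onz(m,e[0],.006).round(4))
E
```

```text
lid [[19, 255, 252], [19, 255, 250]]
coaster [[19, 100, 227], [18, 102, 208]]
cork [[18, 122, 215], [17, 127, 211], [18, 119, 229]]
tintop [[3, 175, 121], [4, 177, 124], [2, 201, 189]]
teacup [[103, 93, 115], [103, 90, 119]]
amber [[16, 194, 179], [14, 146, 124], [15, 156, 121]]
floor [[18, 32, 174], [22, 31, 179]]Traceback (most recent call last):
  File "<stdin>", line 8, in <module>
  File "h.py", line 30, in seg
    cs,_=cv2.findContours(m,cv2.RETR_EXTERNAL,cv2.CHAIN_APPROX_NONE); return max(cs,key=cv2.contourArea).reshape(-1,2)
                                                                             ~~~^^^^^^^^^^^^^^^^^^^^^^^^
ValueError: max() iterable argument is empty
```

```bash
cat > m.py <<'E'
from h import *
m1,i1=load('w1'); m2,i2=load('w2'); 
for n,lo,hi,a,b in [('lid',(13,230,200),(23,255,255),(204,157),(326,121)),('coaster',(12,65,120),(24,170,255),(255,216),(359,186))]:
    es=[cv2.fitEllipse(seg(im,lo,hi,uv)) for im,uv in ((i1,a),(i2,b))]
    X,r=tri([ray(m1,es[0][0]),ray(m2,es[1][0])]); print(n,[np.round(e[0]+e[1],1) for e in es],X.round(4),np.round(r,4))
for n,im,m,uv in [('Yround',i1,m1,(384,217)),('Ysq',i1,m1,(414,144)),('Tround',i2,m2,(56,208)),('Tsq',i2,m2,(20,135))]:
    c=seg(im,(10,65,140),(22,150,255),uv,36); r=cv2.minAreaRect(c); e=cv2.fitEllipse(c); print(n,np.round(r[0]+r[1],1),np.round(e[0]+e[1],1),onz(m,r[0],.006).round(4),onz(m,e[0],.006).round(4))
# spot checks in fixed cams
for c in ['scene','side']:
    m=model(c); im=cv2.imread(f'pics/{c}0.png')[:,:,::-1].copy()
    P={'scene':[('Tround',(139,167)),('Tsq',(143,137)),('Yround',(386,214)),('Ysq',(401,184)),('coaster',(308,194))],'side':[('Tround',(270,273)),('Tsq',(227,292)),('Yround',(233,120)),('Ysq',(200,118)),('coaster',(237,155))]}[c]
    for n,uv in P:
        k=seg(im,(8,60,110) if c=='scene' else (8,60,130),(20,170,255),uv,24); r=cv2.minAreaRect(k); print(c,n,np.round(r[0]+r[1],1),onz(m,r[0],.014 if n=='coaster' else .006).round(4))
E
python3 m.py
```

```text
lid [array([202.9, 157.3,  36.9,  38.5]), array([326.1, 120.4,  38.8,  41. ])] [0.4601 0.0751 0.0632] [0. 0.]
coaster [array([254.1, 215. ,  36.7,  38.4]), array([358.4, 185.8,  37.9,  41.1])] [0.5612 0.1426 0.0095] [0. 0.]
Yround [383.5 217.   42.   45. ] [382.9 217.1  40.2  46.3] [0.5658 0.3498 0.006 ] [0.5659 0.3489 0.006 ]
Ysq [412.  144.2  48.7  52.2] [411.7 143.6  52.7  59.7] [0.4496 0.3796 0.006 ] [0.4487 0.3791 0.006 ]
Tround [ 55.4 208.2  49.7  45.1] [ 55.7 208.2  42.1  50.9] [ 0.597  -0.3336  0.006 ] [ 0.5971 -0.3331  0.006 ]
Tsq [ 17.3 134.8  59.3  51.2] [ 21.3 136.3  49.5  64.1] [ 0.4818 -0.3702  0.006 ] [ 0.4841 -0.3647  0.006 ]
scene Tround [139.  167.5  19.   26. ] [ 0.5968 -0.3331  0.006 ]
scene Tsq [143.  137.5  17.   26. ] [ 0.4833 -0.3722  0.006 ]
scene Yround [385.8 213.9  28.2  21.5] [0.5645 0.3495 0.006 ]
scene Ysq [401.1 183.8  28.8  19.8] [0.4482 0.3791 0.006 ]
scene coaster [308.5 193.5  17.   21. ] [0.561  0.1425 0.014 ]
side Tround [270. 273.  24.  28.] [ 0.5975 -0.3332  0.006 ]
side Tsq [227.2 291.4  27.7  30.4] [ 0.4844 -0.3714  0.006 ]
side Yround [232.5 119.9  19.1  11.8] [0.5682 0.3475 0.006 ]
side Ysq [200.1 118.2  21.5  12. ] [0.4503 0.3771 0.006 ]
side coaster [236.5 155.5  13.   17. ] [0.5608 0.1335 0.014 ]
```

The three cameras agree on the inlays to 1–2 mm. Both trays give 0.120 m between inlay centres, as the text says. The dark tray is turned +18.4° and the yellow one −14.4°. The coaster is at (0.561, 0.142). I'll pick it first.

```bash
cat >> h.py <<'E'
def go(x,y,z,yaw=None):
    """print units along tool x,y,z (after the turn) and turn about tool z; yaw = world angle of tool y, deg"""
    s=manip.sense(); T=R.from_quat(s['tool_rot']).as_matrix(); p=np.array(s['tool_pos'])
    cur=np.degrees(np.arctan2(T[1,1],T[0,1])); yaw=cur if yaw is None else yaw
    a=np.radians(yaw); ty=np.array([np.cos(a),np.sin(a),0]); tz=np.array([0,0,-1]); tx=np.cross(ty,tz)
    d=(np.array([x,y,z])-p)/.04
    print('t',round(s['t'],2),'tcp',p.round(4),'tilt',T[:2,2].round(4),'yaw %.2f'%cur,'turn units %.3f'%(-(yaw-cur)/45),'units',np.round([d@tx,d@ty,d@tz],3),'gap %.4f f %.1f'%(s['finger_gap'],s['gripper_force']))
E
python3 -c "
from h import *
go(.561,.1422,.08,90)"
```

```text
t 3.62 tcp [ 0.508  -0.013   0.3195] tilt [0.0002 0.0002] yaw 90.09 turn units 0.002 units [-1.324  3.879  5.986] gap 0.0857 f 0.0
```

Call:
move_arm(moves=[{"translation": [-0.22, 0.65, 1.0], "rotation": [0, 0, 0], "gripper": 1}, {"translation": [-0.22, 0.65, 1.0], "rotation": [0, 0, 0], "gripper": 1}, {"translation": [-0.22, 0.65, 1.0], "rotation": [0, 0, 0], "gripper": 1}, {"translation": [-0.22, 0.65, 1.0], "rotation": [0, 0, 0], "gripper": 1}, {"translation": [-0.22, 0.64, 1.0], "rotation": [0, 0, 0], "gripper": 1}, {"translation": [-0.22, 0.64, 1.0], "rotation": [0, 0, 0], "gripper": 1}, {"translation": [0, 0, 0], "rotation": [0, 0, 0], "gripper": 1}, {"translation": [0, 0, 0], "rotation": [0, 0, 0], "gripper": 1}])

```text
t: 4.62
tool_pos: [0.5614, 0.1414, 0.0802]
tool_rot: [-0.0, 1.0, 0.0, 0.001]
force: [-0.0, 1.1, 0.5]
finger_gap: 0.0855
gripper_force: 0.0
```

```bash
python3 -c "
from h import *
go(.561,.1422,-.002,90)
m,im=shot('w3'); c=seg(im,(12,65,120),(24,170,255),proj(m,(.561,.1422,.014)),70); e=cv2.fitEllipse(c); print(e, onz(m,e[0],.0125)); print(proj(m,(.561,.1422,.014)))
go(.561,.1422,-.002,90)"
```

```text
t 4.62 tcp [0.5614 0.1414 0.0802] tilt [0.0011 0.    ] yaw 90.05 turn units 0.001 units [0.01  0.019 2.055] gap 0.0855 f 0.0
((257.064208984375, 199.2070770263672), (80.15851593017578, 82.00824737548828), 88.19882202148438) [0.56030696 0.1427538  0.0125    ]
[256.30593472 200.73787391]
t 4.67 tcp [0.5617 0.1412 0.0808] tilt [0.0024 0.0004] yaw 90.01 turn units 0.000 units [0.018 0.025 2.07 ] gap 0.0856 f 0.0
```

Call:
move_arm(moves=[{"translation": [0.02, 0.02, 0.7], "rotation": [0, 0, 0], "gripper": 1}, {"translation": [0, 0, 0.7], "rotation": [0, 0, 0], "gripper": 1}, {"translation": [0, 0, 0.4], "rotation": [0, 0, 0], "gripper": 1}, {"translation": [0, 0, 0.25], "rotation": [0, 0, 0], "gripper": 1}, {"translation": [0, 0, 0], "rotation": [0, 0, 0], "gripper": 1}, {"translation": [0, 0, 0], "rotation": [0, 0, 0], "gripper": -1}, {"translation": [0, 0, 0], "rotation": [0, 0, 0], "gripper": -1}, {"translation": [0, 0, 0], "rotation": [0, 0, 0], "gripper": -1}, {"translation": [0, 0, 0], "rotation": [0, 0, 0], "gripper": -1}])

```text
t: 5.8
tool_pos: [0.5611, 0.1423, -0.0012]
tool_rot: [-0.0, 1.0, 0.0, 0.001]
force: [-0.7, -0.9, 5.8]
finger_gap: 0.0576
gripper_force: 63.4
```

Call:
move_arm(moves=[{"translation": [0, 0, -0.4], "rotation": [0, 0, 0], "gripper": -1}, {"translation": [0, 0, -1], "rotation": [0, 0, 0], "gripper": -1}, {"translation": [0, 0, -1], "rotation": [0, 0, 0], "gripper": -1}, {"translation": [0, 0, -1], "rotation": [0, 0, 0], "gripper": -1}, {"translation": [-0.07, -0.8, -0.3], "rotation": [0, 0, 0], "gripper": -1}, {"translation": [-0.08, -1, 0], "rotation": [0, 0, 0], "gripper": -1}, {"translation": [-0.08, -1, 0], "rotation": [0, 0, 0], "gripper": -1}, {"translation": [-0.08, -1, 0], "rotation": [0, 0, 0], "gripper": -1}, {"translation": [-0.08, -1, 0], "rotation": [0, 0, 0], "gripper": -1}, {"translation": [-0.08, -1, 0], "rotation": [0, 0, 0], "gripper": -1}, {"translation": [-0.08, -1, 0], "rotation": [0, 0, 0], "gripper": -1}, {"translation": [-0.08, -1, 0], "rotation": [0, 0, 0], "gripper": -1}])

```text
t: 7.3
tool_pos: [0.5856, -0.1712, 0.1466]
tool_rot: [-0.0, 1.0, -0.0, 0.001]
force: [1.0, -0.5, 0.1]
finger_gap: 0.0572
gripper_force: 64.0
```

Call:
move_arm(moves=[{"translation": [-0.08, -1, 0], "rotation": [0, 0, 0], "gripper": -1}, {"translation": [-0.08, -1, 0], "rotation": [0, 0, 0], "gripper": -1}, {"translation": [-0.08, -1, 0], "rotation": [0, 0, 0], "gripper": -1}, {"translation": [-0.08, -1, 0], "rotation": [0, 0, 0], "gripper": -1}, {"translation": [0, -0.1, 0], "rotation": [0, 0, 0], "gripper": -1}, {"translation": [0, 0, 0], "rotation": [0, 0, 0], "gripper": -1}])

```text
t: 8.05
tool_pos: [0.5981, -0.3336, 0.1458]
tool_rot: [0.0, 1.0, 0.0, 0.0]
force: [0.4, 0.5, -0.0]
finger_gap: 0.0576
gripper_force: 64.1
```

```bash
python3 -c "
from h import *
m,im=shot('w4')
go(.597,-.3332,.005)"
```

```text
t 8.1 tcp [ 0.5982 -0.3329  0.1457] tilt [0.0001 0.0007] yaw 90.02 turn units -0.000 units [ 0.029 -0.006  3.519] gap 0.0574 f 64.1
```

View pics/w4.png

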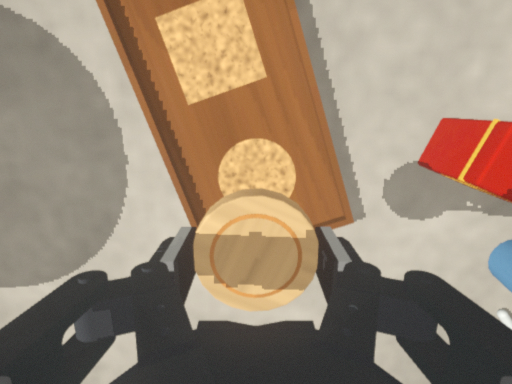

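The coaster is held level in w4, with its top at about (256,249). The square inlay at (211,48) and the round one are in full or partial view. I'll refine both from this picture.

Run:
```python
from h import *
m,im=load('w4'); s=manip.sense(); z=s['tool_pos'][2]
c=seg(im,(12,50,80),(26,170,255),(256,249),66)
e=cv2.fitEllipse(c[c[:,1]>200]); print(e,'coaster',onz(m,e[0],z+.0152).round(4),onz(m,e[0],z+.0152)-s['tool_pos'])
c=seg(im,(10,65,140),(22,170,255),(211,48),70); r=cv2.minAreaRect(c); W=np.array([onz(m,q,.006)[:2] for q in cv2.boxPoints(r)]); print(r,W.mean(0).round(4),[np.linalg.norm(W[i]-W[i-1]).round(4) for i in range(4)], np.degrees(np.arctan2(*(W[1]-W[0])[::-1])))
c=seg(im,(10,65,140),(22,170,255),(257,170),45); c=c[(c[:,1]<180)]
W=np.array([onz(m,q,.006)[:2] for q in c]); from scipy.optimize import least_squares
f=least_squares(lambda p:np.hypot(*(W-p).T)-.037,[.597,-.333],loss='soft_l1',f_scale=.001); print('round',f.x,np.abs(f.fun).mean())
```

```text
((255.4788818359375, 247.1451416015625), (127.72607421875, 128.53526306152344), 19.34139633178711) coaster [ 0.5944 -0.3334  0.1609] [-0.00372777 -0.00049305  0.0152    ]
((211.0, 59.0), (118.0, 140.0), 90.0) [ 0.4944 -0.372 ] [np.float64(0.0956), np.float64(0.1158), np.float64(0.0952), np.float64(0.1273)] 89.97291798966631
round [ 0.58495166 -0.33196096] 0.002500771607242578
```

Run:
```python
from h import *
from scipy.optimize import least_squares
m,im=load('w4'); h=cv2.cvtColor(im,cv2.COLOR_RGB2HSV); print([h[v,u].tolist() for u,v in [(211,48),(257,165),(230,110),(170,20),(256,215),(256,300),(262,255)]])
lo,hi=(14,60,180),(24,170,255)
c=seg(im,lo,hi,(211,48),75); r=cv2.minAreaRect(c); W=np.array([onz(m,q,.006)[:2] for q in cv2.boxPoints(r)]); print(r,W.mean(0).round(4),[np.linalg.norm(W[i]-W[i-1]).round(4) for i in range(4)], np.degrees(np.arctan2(*(W[1]-W[0])[::-1])))
c=seg(im,lo,hi,(257,160),45); c=c[(c[:,1]<178)&(np.hypot(*(c-[257,160]).T)<43)]; W=np.array([onz(m,q,.006)[:2] for q in c])
f=least_squares(lambda p:np.hypot(*(W-p).T)-.037,[.597,-.333],loss='soft_l1',f_scale=.001); print('round',f.x,np.abs(f.fun).mean(),len(c))
M=cv2.inRange(h,(12,40,60),(26,200,255)); cv2.imwrite('pics/mask.png',M)
ys,xs=np.nonzero(M[195:312,190:325]); print(xs.min()+190,xs.max()+190,ys.max()+195)
for row in (230,250,270,290): 
    x=np.nonzero(M[row,190:325])[0]+190; print(row,x.min(),x.max())
```

```text
[[18, 116, 241], [18, 118, 231], [14, 159, 162], [17, 119, 219], [16, 155, 231], [18, 99, 227], [17, 114, 164]]
((211.54000854492188, 45.279998779296875), (97.0725326538086, 89.47312927246094), 70.55996704101562) [ 0.4826 -0.371 ] [np.float64(0.0773), np.float64(0.0742), np.float64(0.0756), np.float64(0.0797)] 107.09540339552872
round [ 0.596807   -0.33237844] 0.00021369063479596994 113
190 324 311
230 190 321
250 190 322
270 190 324
290 207 323
```

Run:
```python
from h import *
m,im=load('w4'); s=manip.sense(); z=.1457
for zz in (z+.0132,z+.0152,z+.0172):
    print(zz, onz(m,(256,309.5),zz)[0]-.03, onz(m,(194,250),zz)[1], onz(m,(319,250),zz)[1])
# ring centre
print(onz(m,(255.5,255.5),z+.0152))
```

```text
0.15889999999999999 0.5993407971180102 -0.3623068451717418 -0.30360967406499295
0.1609 0.5978393479850608 -0.36186305019166726 -0.30406936781208466
0.1629 0.5963378988521112 -0.3614192552115927 -0.30452906155917636
[ 0.59870258 -0.33342979  0.1609    ]
```

View pics/mask.png

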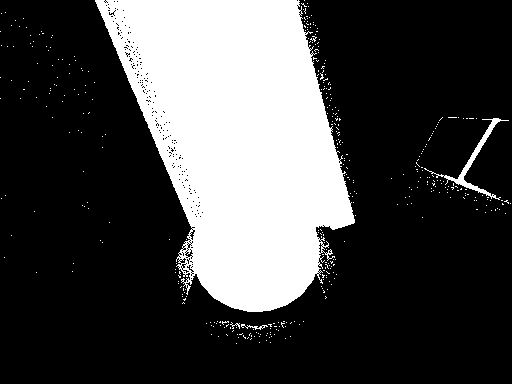

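Call:
move_arm(moves=[{"translation": [0.03, 0.01, 1], "rotation": [0, 0, 0], "gripper": -1}, {"translation": [0, 0, 1], "rotation": [0, 0, 0], "gripper": -1}, {"translation": [0, 0, 0.8], "rotation": [0, 0, 0], "gripper": -1}, {"translation": [0, 0, 0.4], "rotation": [0, 0, 0], "gripper": -1}, {"translation": [0, 0, 0.2], "rotation": [0, 0, 0], "gripper": -1}, {"translation": [0, 0, 0.08], "rotation": [0, 0, 0], "gripper": -1}, {"translation": [0, 0, 0], "rotation": [0, 0, 0], "gripper": -1}, {"translation": [0, 0, 0], "rotation": [0, 0, 0], "gripper": -1}])

```text
t: 9.1
tool_pos: [0.5976, -0.3338, 0.0071]
tool_rot: [0.0, 1.0, -0.0, 0.001]
force: [-0.1, -0.4, 0.2]
finger_gap: 0.0571
gripper_force: 64.1
```

Call:
move_arm(moves=[{"translation": [0.01, 0.02, 0.05], "rotation": [0, 0, 0], "gripper": -1}, {"translation": [0, 0, 0], "rotation": [0, 0, 0], "gripper": -1}])

```text
t: 9.35
tool_pos: [0.5971, -0.3331, 0.0048]
tool_rot: [-0.0, 1.0, -0.0, 0.001]
force: [0.6, -0.5, 3.2]
finger_gap: 0.0575
gripper_force: 64.3
```

Call:
move_arm(moves=[{"translation": [0, 0, 0], "rotation": [0, 0, 0], "gripper": 1}, {"translation": [0, 0, 0], "rotation": [0, 0, 0], "gripper": 1}, {"translation": [0, 0, 0], "rotation": [0, 0, 0], "gripper": 1}, {"translation": [0, 0, -0.3], "rotation": [0, 0, 0], "gripper": 1}, {"translation": [0, 0, -1], "rotation": [0, 0, 0], "gripper": 1}, {"translation": [0, 0, -1], "rotation": [0, 0, 0], "gripper": 1}, {"translation": [0, 0, -1], "rotation": [0, 0, 0], "gripper": 1}, {"translation": [0, 0, -1], "rotation": [0, 0, 0], "gripper": 1}, {"translation": [0.6, 0.5, -0.7], "rotation": [0, 0, 0], "gripper": 1}, {"translation": [0.6, 0.5, 0], "rotation": [0, 0, 0], "gripper": 1}, {"translation": [0, 0, 0], "rotation": [0, 0, 0], "gripper": 1}])

```text
t: 10.72
tool_pos: [0.5474, -0.2916, 0.2059]
tool_rot: [-0.0, 1.0, -0.0, 0.0]
force: [1.0, 0.4, -0.1]
finger_gap: 0.0855
gripper_force: 0.0
```

Run:
```python
from h import *
m,im=shot('w5')
go(.69,-.066,.1)
h=cv2.cvtColor(im,cv2.COLOR_RGB2HSV)
print(proj(m,(.597,-.3325,.02)),proj(m,(.69,-.066,.05)),proj(m,(.57,-.14,.084)))
```

```text
t 10.78 tcp [ 0.5485 -0.2924  0.2054] tilt [ 0.0016 -0.0008] yaw 90.02 turn units -0.000 units [-3.541  5.66   2.635] gap 0.0853 f 0.0
[219.77591422 210.8489783 ] [454.89403227 297.67101158] [420.31595677 206.44488546]
```

View pics/w5.png

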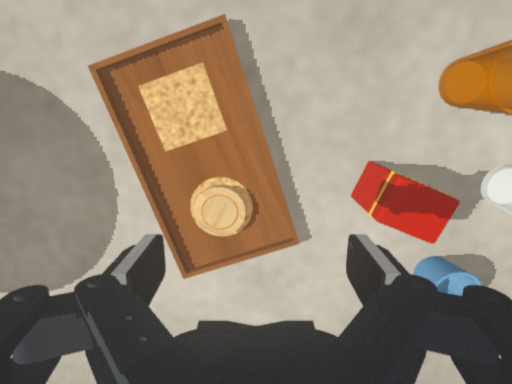

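w5 shows the coaster concentric on the round inlay, its ring centre at (220,211) against (219.8,210.8) projected.

Now I'll fit silhouettes for the teacup, amber cup and jar over all views, and the tin's top.

```bash
cat > fit.py <<'E'
from h import *
from scipy.optimize import least_squares
def fc(c): return model(c),cv2.imread(f'pics/{c}0.png')[:,:,::-1].copy()
def hull(m,x,y,rt,rb,ht):
    a=np.linspace(0,2*np.pi,60); P=[proj(m,(x+r*np.cos(t),y+r*np.sin(t),z)) for r,z in ((rt,ht),(rb,0)) for t in a]
    return cv2.convexHull(np.array(P,np.float32))
def boxhull(m,x,y,a,ht):
    c,s=np.cos(a),np.sin(a); P=[proj(m,(x+c*u-s*v,y+s*u+c*v,z)) for u in(-.024,.024) for v in(-.032,.032) for z in (0,ht)]
    return cv2.convexHull(np.array(P,np.float32))
def fit(views,hf,p0,ht):
    """views: (model,contour). residual: signed px distance scaled by focal"""
    def res(p):
        o=[]
        for m,c in views:
            H=hf(m,*p,ht); o+= [cv2.pointPolygonTest(H,(float(u),float(v)),True)/m[0][0,0]*np.linalg.norm(m[1]-[p[0],p[1],0.04])/np.sqrt(len(c)) for u,v in c]
        return np.array(o)
    f=least_squares(res,p0,loss='soft_l1',f_scale=.001,diff_step=1e-3); return f.x,[np.abs(r).mean()*np.sqrt(len(c)) for r,(m,c) in zip(np.split(f.fun,np.cumsum([len(c) for m,c in views])[:-1]),views)]
E
python3 - <<'E'
from fit import *
S,SI,W1,W2,W5=fc('scene'),fc('side'),load('w1'),load('w2'),load('w5')
def con(V,lo,hi,X,rad): 
    m,im=V; c=seg(im,lo,hi,proj(m,X),rad); return m,cv2.convexHull(c.astype(np.int32)).reshape(-1,2) if 0 else c
g=lambda p:(np.round(p[0],4),np.round(p[1],4))
blue=((95,60,40),(125,255,255)); X=(.689,-.066,.03)
for vs in ([S,SI,W2],[W2],[S],[SI]):
    v=[con(V,*blue,X,{id(S):25,id(SI):22}.get(id(V),50)) for V in vs]; print('cup',[len(c) for m,c in v],*g(fit(v,lambda m,x,y,ht:hull(m,x,y,.03,.021,ht),[.689,-.066],.05)))
h=lambda V,X:cv2.cvtColor(V[1],cv2.COLOR_RGB2HSV)[int(proj(V[0],X)[1]),int(proj(V[0],X)[0])]
print([h(V,(.569,-.141,.05)) for V in (S,SI,W2,W5)],[h(V,(.462,-.074,.05)) for V in (S,SI,W2,W1)])
for V in (S,SI,W2,W5):
  im=V[1].copy(); H=cv2.cvtColor(im,cv2.COLOR_RGB2HSV); im[(H[:,:,0]>170)]-=0
  H[:,:,0]=(H[:,:,0].astype(int)+20)%180; V_=(V[0],cv2.cvtColor(H,cv2.COLOR_HSV2RGB))
  lo,hi=(8,130,25),(32,255,255)
  try:
    v=[con(V_,lo,hi,(.569,-.141,.05),{id(S):30,id(SI):32}.get(id(V),70))]
    for a0 in (.3,-.3): print('tin',len(v[0][1]),*g(fit(v,boxhull,[.569,-.141,a0],.084)))
  except Exception as ex: print(ex)
for V in (S,SI,W2,W1):
    v=[con(V,(5,110,20),(22,255,255),(.462,-.074,.05),{id(S):30,id(SI):30}.get(id(V),60))]; print('amber',len(v[0][1]),*g(fit(v,lambda m,x,y,ht:hull(m,x,y,.032,.025,ht),[.462,-.074],.085)))
E
```

```text
cup [73, 65, 117] [ 0.6866 -0.0656] [0.0015 0.0015 0.0012]
cup [117] [ 0.6855 -0.0654] [0.001]
cup [73] [ 0.6872 -0.0647] [0.0014]
cup [65] [ 0.6868 -0.0678] [0.0012]
[array([  2, 225, 112], dtype=uint8), array([  1, 189, 146], dtype=uint8), array([  3, 202, 192], dtype=uint8), array([  3, 190, 142], dtype=uint8)] [array([ 12, 183,  64], dtype=uint8), array([ 11, 178, 146], dtype=uint8), array([ 16, 187, 180], dtype=uint8), array([ 14, 156, 118], dtype=uint8)]
tin 93 [ 0.5728 -0.1416  0.2593] [0.0032]
tin 93 [ 0.573  -0.1427 -0.6507] [0.0027]
tin 100 [ 0.5742 -0.142  -0.2522] [0.0024]
tin 100 [ 0.5742 -0.142  -0.2525] [0.0024]
tin 173 [ 0.5747 -0.1409 -0.443 ] [0.0023]
tin 173 [ 0.5747 -0.1409 -0.4431] [0.0023]
tin 254 [ 0.5742 -0.1417 -0.4197] [0.0017]
tin 254 [ 0.5742 -0.1417 -0.4198] [0.0017]
amber 89 [ 0.4547 -0.0682] [0.0024]
amber 86 [ 0.4572 -0.069 ] [0.0025]
amber 146 [ 0.4562 -0.0678] [0.0014]
amber 175 [ 0.4561 -0.0679] [0.0014]
```

Call:
move_arm(moves=[{"translation": [-0.575, 0.945, 0.2], "rotation": [0, 0, 0], "gripper": 1}, {"translation": [-0.575, 0.945, 0.2], "rotation": [0, 0, 0], "gripper": 1}, {"translation": [-0.575, 0.945, 0.2], "rotation": [0, 0, 0], "gripper": 1}, {"translation": [-0.575, 0.945, 0.2], "rotation": [0, 0, 0], "gripper": 1}, {"translation": [-0.575, 0.945, 0.3], "rotation": [0, 0, 0], "gripper": 1}, {"translation": [-0.575, 0.945, 0.3], "rotation": [0, 0, 0], "gripper": 1}, {"translation": [0, 0, 0], "rotation": [0, 0, 0], "gripper": 1}, {"translation": [0, 0, 0], "rotation": [0, 0, 0], "gripper": 1}])

```text
t: 11.78
tool_pos: [0.687, -0.0664, 0.1478]
tool_rot: [-0.0, 1.0, -0.0, -0.0]
force: [0.2, 0.7, 1.0]
finger_gap: 0.0853
gripper_force: 0.0
```

Run:
```python
from fit import *
m,im=shot('w6'); c=seg(im,(95,60,40),(125,255,255),proj(m,(.686,-.0656,.04)),75)
H=lambda m,x,y,rb,ht:hull(m,x,y,.03,rb,ht)
print(len(c),fit([(m,c)],H,[.686,-.0656,.021],.05))
W2=load('w2');c2=seg(W2[1],(95,60,40),(125,255,255),proj(W2[0],(.686,-.0656,.03)),50)
print(fit([(m,c),(W2[0],c2)],lambda m,x,y,rb,ht,_:hull(m,x,y,.03,rb,ht),[.686,-.0656,.021,.05],.05))
go(.6863,-.0656,.015,90)
```

```text
196 (array([ 0.68658887, -0.06537229,  0.021     ]), [np.float64(0.0010284303629931899)])
(array([ 0.68829965, -0.06570211,  0.02239973,  0.04400108]), [np.float64(0.00044378424960409495), np.float64(0.0007258324736031578)])
t 11.82 tcp [ 0.6868 -0.067   0.1482] tilt [ 0.0002 -0.0005] yaw 89.96 turn units -0.001 units [0.013 0.034 3.331] gap 0.0855 f 0.0
```

View pics/w6.png

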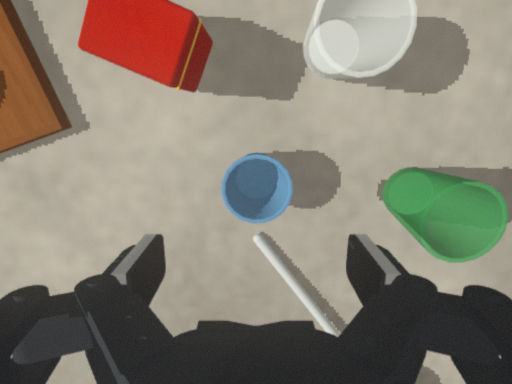

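w6 shows the teacup centred at (257,188). The ladle's near end is at (260,238), running to (335,330). I'll check the ladle's clearance to the right-hand finger.

Run:
```python
from h import *
m,im=load('w6')
for uv in [(257,235),(268,242),(295,280),(335,330)]: print(uv,onz(m,uv,.008).round(4))
```

```text
(257, 235) [ 0.7458 -0.0649  0.008 ]
(268, 242) [ 0.7535 -0.0537  0.008 ]
(295, 280) [ 0.7969 -0.0248  0.008 ]
(335, 330) [0.8592 0.0215 0.008 ]
```

Call:
move_arm(moves=[{"translation": [0.0, 0.03, 1], "rotation": [0, 0, 0], "gripper": 1}, {"translation": [0, 0, 1], "rotation": [0, 0, 0], "gripper": 1}, {"translation": [0, 0, 0.8], "rotation": [0, 0, 0], "gripper": 1}, {"translation": [0, 0, 0.53], "rotation": [0, 0, 0], "gripper": 1}, {"translation": [0, 0, 0], "rotation": [0, 0, 0], "gripper": 1}, {"translation": [0, 0, 0], "rotation": [0, 0, 0], "gripper": -1}, {"translation": [0, 0, 0], "rotation": [0, 0, 0], "gripper": -1}, {"translation": [0, 0, 0], "rotation": [0, 0, 0], "gripper": -1}, {"translation": [0, 0, 0], "rotation": [0, 0, 0], "gripper": -1}])

```text
t: 12.95
tool_pos: [0.6881, -0.0654, 0.0176]
tool_rot: [-0.0, 1.0, -0.001, 0.002]
force: [-1.4, -0.8, 6.7]
finger_gap: 0.0574
gripper_force: 63.9
```

Call:
move_arm(moves=[{"translation": [0, 0, -0.3], "rotation": [0, 0, 0], "gripper": -1}, {"translation": [0, 0, -0.8], "rotation": [0, 0, 0], "gripper": -1}, {"translation": [0, 0, -1], "rotation": [0, 0, 0], "gripper": -1}, {"translation": [0, 0, -1], "rotation": [0, 0, 0], "gripper": -1}, {"translation": [0.2, -0.6, -0.2], "rotation": [0, 0, 0], "gripper": -1}, {"translation": [0.32, -0.95, 0], "rotation": [0, 0, 0], "gripper": -1}, {"translation": [0.32, -0.95, 0], "rotation": [0, 0, 0], "gripper": -1}, {"translation": [0.32, -0.95, 0], "rotation": [0, 0, 0], "gripper": -1}, {"translation": [0.32, -0.95, 0], "rotation": [0, 0, 0], "gripper": -1}, {"translation": [0.32, -0.95, 0], "rotation": [0, 0, 0], "gripper": -1}, {"translation": [0.32, -0.95, 0], "rotation": [0, 0, 0], "gripper": -1}, {"translation": [0.15, -0.38, 0], "rotation": [0, 0, 0], "gripper": -1}])

```text
t: 14.45
tool_pos: [0.5935, -0.3345, 0.1456]
tool_rot: [0.001, 1.0, 0.0, -0.001]
force: [-0.2, 0.2, -1.8]
finger_gap: 0.0576
gripper_force: 64.3
```

Call:
move_arm(moves=[{"translation": [0, 0, 0], "rotation": [0, 0, 0], "gripper": -1}, {"translation": [0, 0, 0], "rotation": [0, 0, 0], "gripper": -1}])

```text
t: 14.7
tool_pos: [0.596, -0.3308, 0.1466]
tool_rot: [-0.0, 1.0, 0.001, -0.0]
force: [-0.6, 1.5, -2.2]
finger_gap: 0.0577
gripper_force: 64.3
```

Run:
```python
from fit import *
m,im=shot('w7'); s=manip.sense()
go(.597,-.3326,.04,90)
z=s['tool_pos'][2]; zb=z-.016
c=seg(im,(95,60,40),(125,255,255),proj(m,(*s['tool_pos'][:2],zb+.04)),90)
H=lambda m,x,y,zb,ht:cv2.convexHull(np.array([proj(m,(x+r*np.cos(t),y+r*np.sin(t),zb+q)) for r,q in ((.03,.05),(.0215,0)) for t in np.linspace(0,6.28,60)],np.float32))
p,r=fit([(m,c)],H,[*s['tool_pos'][:2],zb],0); print(p,p-s['tool_pos'],r)
```

```text
t 14.75 tcp [ 0.5962 -0.3306  0.1467] tilt [-0.0003  0.0009] yaw 90.08 turn units 0.002 units [-0.02  -0.05   2.667] gap 0.0575 f 64.3
[ 0.59535747 -0.33073751  0.12515542] [-0.00083409 -0.00012994 -0.02151967] [np.float64(0.0013793087692697003)]
```

View pics/w7.png

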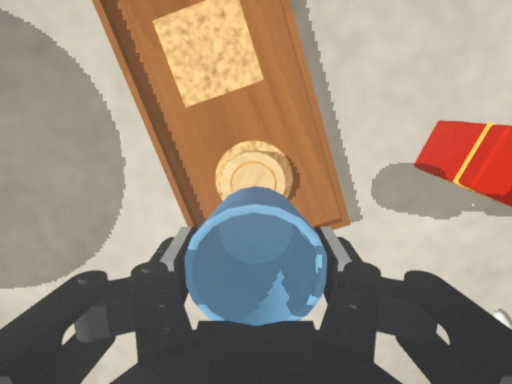

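w7 shows the teacup held, its rim about (256,268) and its base about (256,230), with the coaster's ring at (253,178). I'll check these against an upright cup.

Run:
```python
from h import *
m,im=load('w7'); t=np.array([.5962,-.3306,.1467])
for z in (-.016,.034): print(z,proj(m,t+[0,0,z]).round(1), [proj(m,t+[0,0,z]+np.array(d)).round(1).tolist() for d in ([.03,0,0],[-.03,0,0],[.0215,0,0],[-.0215,0,0])])
print('coaster seen',onz(m,(253.5,178),.02))
cv2.imwrite('pics/w7c.png',cv2.resize(im[160:340,160:350,::-1],None,fx=3,fy=3,interpolation=cv2.INTER_CUBIC))
```

```text
-0.016 [255.6 228.8] [[255.5, 276.2], [255.6, 176.8], [255.6, 263.2], [255.6, 192.0]]
0.034 [255.8 277. ] [[255.7, 339.1], [255.8, 206.4], [255.7, 322.3], [255.8, 227.3]]
coaster seen [ 0.59269267 -0.33236029  0.02      ]
```

View pics/w7c.png

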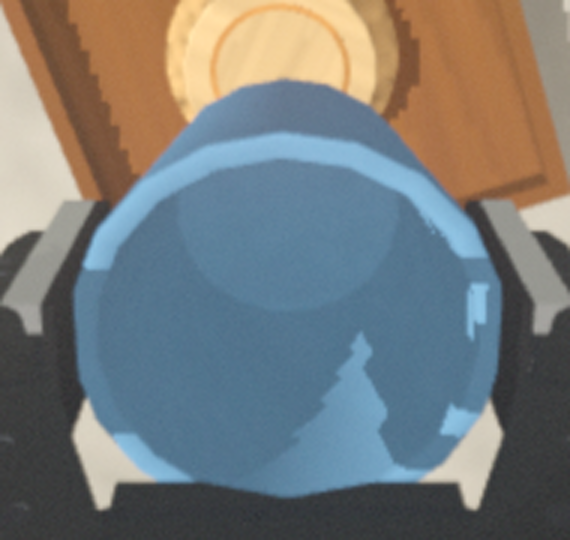

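Run:
```python
from fit import *
m,im=load('w7'); t=np.array([.5962,-.3306,.1467])
c=seg(im,(95,60,40),(125,255,255),(256,260),90); c=c[(c[:,1]<236)]
def H(m,x,zb,tilt,rb,_):
    Rm=R.from_euler('y',tilt).as_matrix(); return cv2.convexHull(np.array([proj(m,t+[x,0,zb+.05]+Rm@[r*np.cos(a),r*np.sin(a),q-.05]) for r,q in ((.03,.05),(rb,0)) for a in np.linspace(0,6.28,60)],np.float32))
from scipy.optimize import least_squares
for rb in (.020,.0215,.023):
  f=least_squares(lambda p:[cv2.pointPolygonTest(H(m,p[0],p[1],p[2]*10,rb,0),(float(u),float(v)),True) for u,v in c],[0,-.016,0],x_scale=.001,diff_step=None,loss='soft_l1') if 0 else None
  from scipy.optimize import minimize
  g=minimize(lambda p:np.mean([abs(cv2.pointPolygonTest(H(m,p[0]/1e3,p[1]/1e3,p[2]/50,rb,0),(float(u),float(v)),True)) for u,v in c]),[0.,-16.,0.],method='Nelder-Mead',options=dict(initial_simplex=[[0,-16,0],[3,-16,0],[0,-20,0],[0,-16,4]]))
  print(rb,g.x[:2],np.degrees(g.x[2]/50),g.fun)
```

```text
0.02 [-5.1998723   5.42179239] 5.904656209591682 0.3052238934838347
0.0215 [-3.35323162 -3.05576472] 3.315124130434301 0.30089658622682025
0.023 [ -1.63463133 -10.75009785] 0.8547876047960676 0.2971407185497988
```

Call:
move_arm(moves=[{"translation": [-0.02, -0.05, 0.9], "rotation": [0, 0, 0], "gripper": -1}, {"translation": [0, 0, 0.8], "rotation": [0, 0, 0], "gripper": -1}, {"translation": [0, 0, 0.5], "rotation": [0, 0, 0], "gripper": -1}, {"translation": [0, 0, 0.3], "rotation": [0, 0, 0], "gripper": -1}, {"translation": [0, 0, 0.08], "rotation": [0, 0, 0], "gripper": -1}, {"translation": [0, 0, 0], "rotation": [0, 0, 0], "gripper": -1}, {"translation": [0, 0, 0], "rotation": [0, 0, 0], "gripper": -1}])

```text
t: 15.62
tool_pos: [0.5973, -0.3341, 0.0447]
tool_rot: [-0.0, 1.0, -0.0, 0.001]
force: [-0.6, -1.1, -1.2]
finger_gap: 0.0571
gripper_force: 64.3
```

Call:
move_arm(moves=[{"translation": [0, 0.02, 0.08], "rotation": [0, 0, 0], "gripper": -1}, {"translation": [0, 0, 0], "rotation": [0, 0, 0], "gripper": -1}])

```text
t: 15.88
tool_pos: [0.5965, -0.333, 0.0404]
tool_rot: [-0.0, 1.0, 0.0, -0.0]
force: [-0.1, -0.2, -0.9]
finger_gap: 0.0577
gripper_force: 64.3
```

Call:
move_arm(moves=[{"translation": [0, 0, 0.05], "rotation": [0, 0, 0], "gripper": -1}, {"translation": [0, 0, 0], "rotation": [0, 0, 0], "gripper": -1}])

```text
t: 16.12
tool_pos: [0.5966, -0.3331, 0.0383]
tool_rot: [0.0, 1.0, 0.0, -0.0]
force: [-0.3, -0.2, -1.4]
finger_gap: 0.0574
gripper_force: 64.3
```

Call:
move_arm(moves=[{"translation": [0, 0, 0.04], "rotation": [0, 0, 0], "gripper": -1}, {"translation": [0, 0, 0], "rotation": [0, 0, 0], "gripper": -1}])

```text
t: 16.38
tool_pos: [0.5968, -0.3332, 0.0377]
tool_rot: [-0.0, 1.0, -0.0, 0.0]
force: [-1.7, 0.5, 3.7]
finger_gap: 0.0574
gripper_force: 64.5
```

Call:
move_arm(moves=[{"translation": [0, 0, 0], "rotation": [0, 0, 0], "gripper": 0.6}, {"translation": [0, 0, 0], "rotation": [0, 0, 0], "gripper": 1}, {"translation": [0, 0, 0], "rotation": [0, 0, 0], "gripper": 1}, {"translation": [0, 0, -0.3], "rotation": [0, 0, 0], "gripper": 1}, {"translation": [0, 0, -1], "rotation": [0, 0, 0], "gripper": 1}, {"translation": [0, 0, -1], "rotation": [0, 0, 0], "gripper": 1}, {"translation": [0, 0, -1], "rotation": [0, 0, 0], "gripper": 1}, {"translation": [0, 0, -0.7], "rotation": [0, 0, 0], "gripper": 1}, {"translation": [0.6, 1, 0], "rotation": [0, 0, 0], "gripper": 1}, {"translation": [0.6, 1, 0], "rotation": [0, 0, 0], "gripper": 1}, {"translation": [0.6, 1, 0], "rotation": [0, 0, 0], "gripper": 1}, {"translation": [0, 0, 0], "rotation": [0, 0, 0], "gripper": 1}])

```text
t: 17.88
tool_pos: [0.5231, -0.2109, 0.1982]
tool_rot: [-0.001, 1.0, 0.0, 0.0]
force: [0.3, -0.5, 0.4]
finger_gap: 0.0857
gripper_force: 0.0
```

Run:
```python
from fit import *
m,im=shot('w8')
def red(V,X,rad):
    H=cv2.cvtColor(V[1],cv2.COLOR_RGB2HSV); H[:,:,0]=(H[:,:,0].astype(int)+20)%180
    return V[0],seg(cv2.cvtColor(H,cv2.COLOR_HSV2RGB),(8,130,25),(45,255,255),proj(V[0],X),rad)
v=red((m,im),(.574,-.142,.06),90); print('tin',[fit([v],boxhull,[.574,-.142,a],.084) for a in (-.43,-.3)])
print(fit([v,red(load('w5'),(.574,-.142,.05),75),red(load('w2'),(.574,-.142,.05),75)],lambda m,x,y,a,h,_:boxhull(m,x,y,a,h),[.574,-.142,-.43,.084],0))
c=seg(im,(95,60,40),(125,255,255),proj(m,(.597,-.333,.045)),60)
H=lambda m,x,y,ht:cv2.convexHull(np.array([proj(m,(x+r*np.cos(t),y+r*np.sin(t),.02+q)) for r,q in ((.03,.05),(.0215,0)) for t in np.linspace(0,6.28,60)],np.float32))
print('cup',fit([(m,c)],H,[.597,-.333],0))
go(.5743,-.1417,.13,-24.5)
cv2.imwrite('pics/w8v.png',im[:,:,::-1])
```

```text
tin [(array([ 0.57086607, -0.14639782, -0.41439692]), [np.float64(0.003854832881291393)]), (array([ 0.57093474, -0.1464453 , -0.40746053]), [np.float64(0.003872640365564424)])]
(array([ 0.57538358, -0.14198839, -0.41256062,  0.07581916]), [np.float64(0.002641664341930775), np.float64(0.001868740840264073), np.float64(0.0013416620586471418)])
cup (array([ 0.60286692, -0.33149408]), [np.float64(0.007937975845378888)])
t 17.93 tcp [ 0.5246 -0.2125  0.1982] tilt [ 0.0018 -0.0009] yaw 90.09 turn units 2.546 units [2.125 0.398 1.705] gap 0.0852 f 0.0
```

View pics/w8.png

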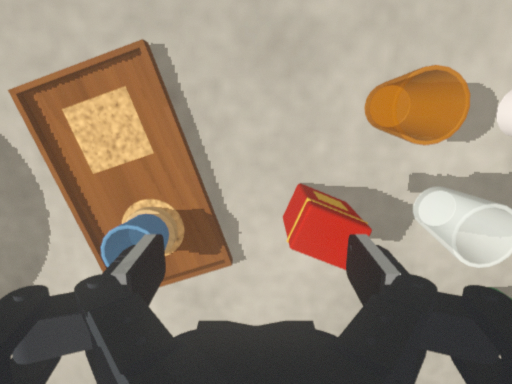

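w8 shows the cup standing on the coaster at about (135,243), partly behind a finger, and the tin at about (325,225). Now the tin.

Call:
move_arm(moves=[{"translation": [-0.62, 0.88, 0.3], "rotation": [0, 0, 0], "gripper": 1}, {"translation": [-0.62, 0.88, 0.3], "rotation": [0, 0, 0.1], "gripper": 1}, {"translation": [0, 0, 0.2], "rotation": [0, 0, 0.22], "gripper": 1}, {"translation": [0, 0, 0.2], "rotation": [0, 0, 0.22], "gripper": 1}, {"translation": [0, 0, 0.2], "rotation": [0, 0, 0.22], "gripper": 1}, {"translation": [0, 0, 0], "rotation": [0, 0, 0.22], "gripper": 1}, {"translation": [0, 0, 0], "rotation": [0, 0, 0.22], "gripper": 1}, {"translation": [0, 0, 0], "rotation": [0, 0, 0.22], "gripper": 1}, {"translation": [0, 0, 0], "rotation": [0, 0, 0.22], "gripper": 1}, {"translation": [0, 0, 0], "rotation": [0, 0, 0.22], "gripper": 1}, {"translation": [0, 0, 0], "rotation": [0, 0, 0.22], "gripper": 1}, {"translation": [0, 0, 0], "rotation": [0, 0, 0.22], "gripper": 1}])

```text
t: 19.42
tool_pos: [0.5756, -0.144, 0.1492]
tool_rot: [0.787, 0.617, 0.0, 0.001]
force: [-0.3, -0.6, 0.7]
finger_gap: 0.0854
gripper_force: 0.0
```

Call:
move_arm(moves=[{"translation": [0, 0, 0], "rotation": [0, 0, 0.22], "gripper": 1}, {"translation": [0, 0, 0], "rotation": [0, 0, 0.02], "gripper": 1}, {"translation": [0, 0, 0], "rotation": [0, 0, 0], "gripper": 1}])

```text
t: 19.8
tool_pos: [0.5749, -0.1433, 0.149]
tool_rot: [0.84, 0.543, 0.0, 0.0]
force: [-0.7, -0.5, -0.8]
finger_gap: 0.0854
gripper_force: 0.0
```

Run:
```python
from fit import *
go(.5745,-.1418,.035,-24.2)
m,im=shot('w9')
H=cv2.cvtColor(im,cv2.COLOR_RGB2HSV); H[:,:,0]=(H[:,:,0].astype(int)+20)%180
i2=cv2.cvtColor(H,cv2.COLOR_HSV2RGB); print(proj(m,(.5745,-.1418,.084)))
c=seg(i2,(8,130,25),(45,255,255),proj(m,(.5745,-.1418,.06)),150); print(len(c),cv2.minAreaRect(c))
print([fit([(m,c)],boxhull,[.5745,-.1418,a],.084) for a in (-.42,)])
# top face: bottom/left/right extremes
k=c[c[:,1]>cv2.boundingRect(c)[1]+20]; print(cv2.approxPolyDP(c.reshape(-1,1,2),4,True).reshape(-1,2).tolist())
print([proj(m,(.5745+np.cos(-.42)*u-np.sin(-.42)*v,-.1418+np.sin(-.42)*u+np.cos(-.42)*v,z)).round(0).tolist() for z in (0,.084) for u,v in ((-.024,-.032),(-.024,.032),(.024,.032),(.024,-.032))])
```

```text
t 19.8 tcp [ 0.5749 -0.1433  0.149 ] tilt [ 0.0006 -0.0002] yaw -24.20 turn units 0.000 units [ 0.031 -0.024  2.849] gap 0.0854 f 0.0
[254.61264768 199.2813403 ]
298 ((253.5, 190.0), (96.0, 67.0), 90.0)
[(array([ 0.57490577, -0.14116571, -0.39075404]), [np.float64(0.0013777939752720556)])]
[[231, 143], [220, 158], [225, 236], [286, 236], [285, 150], [276, 142]]
[[231.0, 205.0], [230.0, 141.0], [280.0, 141.0], [279.0, 205.0], [223.0, 240.0], [220.0, 155.0], [289.0, 155.0], [287.0, 240.0]]
```

Call:
move_arm(moves=[{"translation": [0.03, -0.02, 0.8], "rotation": [0, 0, -0.02], "gripper": 1}, {"translation": [0, 0, 0.8], "rotation": [0, 0, 0], "gripper": 1}, {"translation": [0, 0, 0.8], "rotation": [0, 0, 0], "gripper": 1}, {"translation": [0, 0, 0.45], "rotation": [0, 0, 0], "gripper": 1}, {"translation": [0, 0, 0], "rotation": [0, 0, 0], "gripper": 1}, {"translation": [0, 0, 0], "rotation": [0, 0, 0], "gripper": -1}, {"translation": [0, 0, 0], "rotation": [0, 0, 0], "gripper": -1}, {"translation": [0, 0, 0], "rotation": [0, 0, 0], "gripper": -1}, {"translation": [0, 0, 0], "rotation": [0, 0, 0], "gripper": -1}, {"translation": [0, 0, 0], "rotation": [0, 0, 0], "gripper": -1}])

```text
t: 21.1
tool_pos: [0.575, -0.1416, 0.0362]
tool_rot: [0.836, 0.549, 0.001, 0.001]
force: [0.3, -0.2, 6.7]
finger_gap: 0.0472
gripper_force: 62.2
```

Call:
move_arm(moves=[{"translation": [0, 0, -0.3], "rotation": [0, 0, 0], "gripper": -1}, {"translation": [0, 0, -0.7], "rotation": [0, 0, 0], "gripper": -1}, {"translation": [0, 0, -0.6], "rotation": [0, 0, 0], "gripper": -1}, {"translation": [-0.7, 0.02, 0], "rotation": [0, 0, 0], "gripper": -1}, {"translation": [-0.95, 0.02, 0], "rotation": [0, 0, 0], "gripper": -1}, {"translation": [-0.95, 0.02, 0], "rotation": [0, 0, 0], "gripper": -1}, {"translation": [-0.95, 0.02, 0], "rotation": [0, 0, 0], "gripper": -1}, {"translation": [-0.95, 0.02, 0], "rotation": [0, 0, 0], "gripper": -1}, {"translation": [-0.95, 0.02, 0], "rotation": [0, 0, 0], "gripper": -1}, {"translation": [-0.7, 0.02, 0], "rotation": [0, 0, 0], "gripper": -1}])

```text
t: 22.35
tool_pos: [0.4805, -0.3705, 0.0991]
tool_rot: [0.836, 0.549, -0.0, -0.0]
force: [0.3, 0.0, -0.6]
finger_gap: 0.0474
gripper_force: 61.7
```

Call:
move_arm(moves=[{"translation": [0, 0, 0], "rotation": [0, 0, -0.186], "gripper": -1}, {"translation": [0, 0, 0], "rotation": [0, 0, -0.186], "gripper": -1}, {"translation": [0, 0, 0], "rotation": [0, 0, -0.185], "gripper": -1}, {"translation": [0, 0, 0], "rotation": [0, 0, -0.185], "gripper": -1}, {"translation": [0, 0, 0], "rotation": [0, 0, -0.185], "gripper": -1}, {"translation": [0, 0, 0], "rotation": [0, 0, 0], "gripper": -1}, {"translation": [0, 0, 0], "rotation": [0, 0, 0], "gripper": -1}])

```text
t: 23.22
tool_pos: [0.4814, -0.3692, 0.099]
tool_rot: [0.586, 0.81, 0.0, -0.0]
force: [0.1, 0.1, -0.7]
finger_gap: 0.0475
gripper_force: 61.5
```

Run:
```python
from fit import *
s=manip.sense(); t=np.array(s['tool_pos'])
go(.4826,-.371,.044,18.4)
m,im=shot('w10')
H=cv2.cvtColor(im,cv2.COLOR_RGB2HSV); H[:,:,0]=(H[:,:,0].astype(int)+20)%180
i2=cv2.cvtColor(H,cv2.COLOR_HSV2RGB); X=t+[0,0,.03]
c=seg(i2,(8,130,25),(45,255,255),proj(m,X),150); print(cv2.boundingRect(c))
B=lambda m,x,y,a,ht:cv2.convexHull(np.array([proj(m,(x+np.cos(a)*u-np.sin(a)*v,y+np.sin(a)*u+np.cos(a)*v,z)) for u in(-.024,.024) for v in(-.032,.032) for z in (ht,ht+.084)],np.float32))
for zb in (.0362,): 
    p,r=fit([(m,c)],B,[t[0],t[1],.32],t[2]-zb); print(zb,p,np.degrees(p[2]),r)
```

```text
t 23.23 tcp [ 0.4814 -0.3692  0.099 ] tilt [-0.0001  0.0002] yaw 18.20 turn units -0.004 units [-0.052  0.014  1.375] gap 0.0475 f 61.5
(165, 120, 241, 206)
0.0362 [ 0.47661642 -0.3416049   0.79737845] 45.686419865711756 [np.float64(0.011775849092376322)]
```

Run:
```python
from fit import *
s=manip.sense(); t=np.array(s['tool_pos']); m,im=load('w10')
H=cv2.cvtColor(im,cv2.COLOR_RGB2HSV); H[:,:,0]=(H[:,:,0].astype(int)+20)%180
i2=cv2.cvtColor(H,cv2.COLOR_HSV2RGB)
c=seg(i2,(8,150,60),(28,255,255),proj(m,t+[0,0,.03]),120); print(cv2.boundingRect(c),cv2.approxPolyDP(c.reshape(-1,1,2),4,True).reshape(-1,2).tolist())
P=[proj(m,(t[0]+np.cos(.32)*u-np.sin(.32)*v,t[1]+np.sin(.32)*u+np.cos(.32)*v,z)).round(0).tolist() for z in (t[2]-.0362,t[2]+.048) for u,v in ((-.024,-.032),(-.024,.032),(.024,.032),(.024,-.032))]; print(P)
```

```text
(185, 199, 140, 127) [[191, 205], [185, 230], [198, 321], [260, 325], [313, 320], [324, 224], [315, 201], [199, 200]]
[[220.0, 261.0], [216.0, 165.0], [296.0, 165.0], [293.0, 261.0], [195.0, 369.0], [184.0, 213.0], [329.0, 213.0], [319.0, 369.0]]
```

Call:
move_arm(moves=[{"translation": [-0.05, 0.015, 0.6], "rotation": [0, 0, -0.004], "gripper": -1}, {"translation": [0, 0, 0.4], "rotation": [0, 0, 0], "gripper": -1}, {"translation": [0, 0, 0.25], "rotation": [0, 0, 0], "gripper": -1}, {"translation": [0, 0, 0.08], "rotation": [0, 0, 0], "gripper": -1}, {"translation": [0, 0, 0], "rotation": [0, 0, 0], "gripper": -1}, {"translation": [0, 0, 0], "rotation": [0, 0, 0], "gripper": -1}])

```text
t: 24.02
tool_pos: [0.4831, -0.3713, 0.0463]
tool_rot: [0.584, 0.812, 0.0, 0.001]
force: [0.3, -1.0, -1.7]
finger_gap: 0.0472
gripper_force: 61.6
```

Call:
move_arm(moves=[{"translation": [0, 0, 0.05], "rotation": [0, 0, 0], "gripper": -1}, {"translation": [0, 0, 0], "rotation": [0, 0, 0], "gripper": -1}])

```text
t: 24.28
tool_pos: [0.4827, -0.371, 0.0437]
tool_rot: [0.584, 0.812, 0.0, 0.0]
force: [-0.6, -0.7, -1.4]
finger_gap: 0.0476
gripper_force: 61.6
```

Call:
move_arm(moves=[{"translation": [0, 0, 0.04], "rotation": [0, 0, 0], "gripper": -1}, {"translation": [0, 0, 0], "rotation": [0, 0, 0], "gripper": -1}])

```text
t: 24.52
tool_pos: [0.4828, -0.3711, 0.0422]
tool_rot: [0.584, 0.812, 0.0, 0.0]
force: [-0.4, 0.5, -0.1]
finger_gap: 0.0475
gripper_force: 61.7
```

Call:
move_arm(moves=[{"translation": [0, 0, 0.02], "rotation": [0, 0, 0], "gripper": -1}, {"translation": [0, 0, 0], "rotation": [0, 0, 0], "gripper": -1}])

```text
t: 24.78
tool_pos: [0.4829, -0.3711, 0.0422]
tool_rot: [0.584, 0.812, -0.0, 0.0]
force: [-0.1, -0.3, 4.4]
finger_gap: 0.0473
gripper_force: 62.5
```

Call:
move_arm(moves=[{"translation": [0, 0, 0], "rotation": [0, 0, 0], "gripper": 0.6}, {"translation": [0, 0, 0], "rotation": [0, 0, 0], "gripper": 0.6}, {"translation": [0, 0, 0], "rotation": [0, 0, 0], "gripper": 0.6}, {"translation": [0, 0, -0.3], "rotation": [0, 0, 0], "gripper": 0.6}, {"translation": [0, 0, -1], "rotation": [0, 0, 0], "gripper": 0.6}, {"translation": [0, 0, -1], "rotation": [0, 0, 0], "gripper": 0.6}, {"translation": [0, 0, -0.8], "rotation": [0, 0, 0.2], "gripper": 1}, {"translation": [0, 0, 0], "rotation": [0, 0, 0.209], "gripper": 1}, {"translation": [0.95, -0.08, 0], "rotation": [0, 0, 0], "gripper": 1}, {"translation": [0.95, -0.08, 0], "rotation": [0, 0, 0], "gripper": 1}, {"translation": [0.95, -0.08, 0], "rotation": [0, 0, 0], "gripper": 1}, {"translation": [0.95, -0.08, 0], "rotation": [0, 0, 0], "gripper": 1}])

```text
t: 26.28
tool_pos: [0.4696, -0.218, 0.1662]
tool_rot: [0.707, 0.708, 0.0, 0.001]
force: [0.4, 0.6, -0.2]
finger_gap: 0.0854
gripper_force: 0.0
```

Call:
move_arm(moves=[{"translation": [0.95, -0.08, 0], "rotation": [0, 0, 0], "gripper": 1}, {"translation": [0.95, -0.08, 0], "rotation": [0, 0, 0], "gripper": 1}, {"translation": [0.95, -0.08, 0], "rotation": [0, 0, 0], "gripper": 1}, {"translation": [0.93, -0.1, 0], "rotation": [0, 0, 0], "gripper": 1}, {"translation": [0, 0, 0], "rotation": [0, 0, 0], "gripper": 1}, {"translation": [0, 0, 0], "rotation": [0, 0, 0], "gripper": 1}])

```text
t: 27.02
tool_pos: [0.4562, -0.0682, 0.1659]
tool_rot: [0.706, 0.708, 0.0, 0.001]
force: [0.4, 0.0, 0.4]
finger_gap: 0.0854
gripper_force: 0.0
```

Run:
```python
from fit import *
m,im=shot('w11'); go(.456,-.068,.04,0)
c=seg(im,(5,110,20),(22,255,255),proj(m,(.456,-.068,.07)),110); print(cv2.boundingRect(c))
for rb in (.023,.025,.027):print('amber',fit([(m,c)],lambda m,x,y,ht:hull(m,x,y,.032,rb,ht),[.456,-.068],.085))
W2=load('w2');c2=seg(W2[1],(5,110,20),(22,255,255),proj(W2[0],(.456,-.068,.05)),60); print(fit([(m,c),(W2[0],c2)],lambda m,x,y,rb,h,_:hull(m,x,y,.032,rb,h),[.456,-.068,.025,.085],0))
# placed things from the fixed cameras
for cn in ('scene','side'):
    im=manip.read_camera(cn); cv2.imwrite(f'pics/{cn}1.png',im[:,:,::-1]); mm=model(cn)
    cc=seg(im,(95,60,40),(125,255,255),proj(mm,(.597,-.333,.045)),25)
    H=lambda m,x,y,ht:cv2.convexHull(np.array([proj(m,(x+r*np.cos(t),y+r*np.sin(t),.02+q)) for r,q in ((.03,.05),(.0215,0)) for t in np.linspace(0,6.28,60)],np.float32))
    print(cn,'cup',fit([(mm,cc)],H,[.597,-.333],0))
    Hh=cv2.cvtColor(im,cv2.COLOR_RGB2HSV); Hh[:,:,0]=(Hh[:,:,0].astype(int)+20)%180
    cc=seg(cv2.cvtColor(Hh,cv2.COLOR_HSV2RGB),(8,170,60),(28,255,255),proj(mm,(.4826,-.371,.05)),34)
    B=lambda m,x,y,a,ht:cv2.convexHull(np.array([proj(m,(x+np.cos(a)*u-np.sin(a)*v,y+np.sin(a)*u+np.cos(a)*v,z)) for u in(-.024,.024) for v in(-.032,.032) for z in (.006,.09)],np.float32))
    print(cn,'tin',fit([(mm,cc)],B,[.4826,-.371,.32],0))
a=np.hstack([cv2.imread('pics/scene1.png')[100:230,90:290],cv2.imread('pics/side1.png')[200:330,160:360]]); cv2.imwrite('pics/chk1.png',cv2.resize(a,(800,260),interpolation=cv2.INTER_CUBIC))
```

```text
t 27.07 tcp [ 0.4562 -0.0685  0.1658] tilt [ 0.001  -0.0004] yaw 0.07 turn units 0.002 units [ 0.013 -0.004  3.144] gap 0.0854 f 0.0
(215, 148, 82, 85)
amber (array([ 0.45613749, -0.06722745]), [np.float64(0.000894122077766181)])
amber (array([ 0.45614432, -0.06771327]), [np.float64(0.0009638327394646049)])
amber (array([ 0.45614586, -0.06823556]), [np.float64(0.0013333345390494104)])
(array([ 0.45625637, -0.0692147 ,  0.02568061,  0.07788883]), [np.float64(0.0004456107678502809), np.float64(0.0007601285879274331)])
scene cup (array([ 0.59622157, -0.33311546]), [np.float64(0.002436447410351482)])
scene tin (array([ 0.48258558, -0.37207347,  0.48383929]), [np.float64(0.003123183008555075)])
side cup (array([ 0.5961309 , -0.33436196]), [np.float64(0.0011748934281395975)])
side tin (array([ 0.48422736, -0.37078784,  0.20087609]), [np.float64(0.0030753469909551726)])
```

View pics/chk1.png

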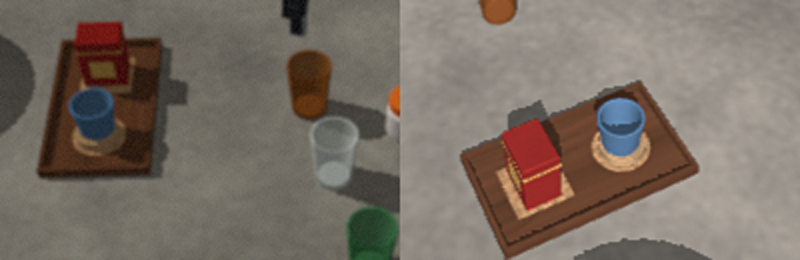

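The check picture shows the tin upright and square on its inlay, at about (535,165) in the side half. The cup stands upright on the coaster at (620,128). The fitted positions are within 1–2 mm of target. Next I'll grasp the amber cup.

Call:
move_arm(moves=[{"translation": [0.01, 0, 0.9], "rotation": [0, 0, 0], "gripper": 1}, {"translation": [0, 0, 0.9], "rotation": [0, 0, 0], "gripper": 1}, {"translation": [0, 0, 0.8], "rotation": [0, 0, 0], "gripper": 1}, {"translation": [0, 0, 0.55], "rotation": [0, 0, 0], "gripper": 1}, {"translation": [0, 0, 0], "rotation": [0, 0, 0], "gripper": 1}, {"translation": [0, 0, 0], "rotation": [0, 0, 0], "gripper": -1}, {"translation": [0, 0, 0], "rotation": [0, 0, 0], "gripper": -1}, {"translation": [0, 0, 0], "rotation": [0, 0, 0], "gripper": -1}, {"translation": [0, 0, 0], "rotation": [0, 0, 0], "gripper": -1}])

```text
t: 28.3
tool_pos: [0.4568, -0.0679, 0.041]
tool_rot: [0.706, 0.708, 0.001, 0.001]
force: [-1.4, -1.5, 6.0]
finger_gap: 0.0621
gripper_force: 63.6
```

Call:
move_arm(moves=[{"translation": [0, 0, -0.3], "rotation": [0, 0, 0], "gripper": -1}, {"translation": [0, 0, -0.8], "rotation": [0, 0, 0], "gripper": -1}, {"translation": [0, 0, -1], "rotation": [0, 0, 0], "gripper": -1}, {"translation": [0, 0, -0.9], "rotation": [0, 0, 0], "gripper": -1}, {"translation": [0.6, 0.16, 0], "rotation": [0, 0, 0], "gripper": -1}, {"translation": [0.95, 0.25, 0], "rotation": [0, 0, 0], "gripper": -1}, {"translation": [0.95, 0.25, 0], "rotation": [0, 0, 0], "gripper": -1}, {"translation": [0.95, 0.25, 0], "rotation": [0, 0, 0], "gripper": -1}, {"translation": [0.95, 0.25, 0], "rotation": [0, 0, 0], "gripper": -1}, {"translation": [0.95, 0.25, 0], "rotation": [0, 0, 0], "gripper": -1}, {"translation": [0.95, 0.25, 0], "rotation": [0, 0, 0], "gripper": -1}, {"translation": [0.95, 0.25, 0], "rotation": [0, 0, 0], "gripper": -1}])

```text
t: 29.8
tool_pos: [0.532, 0.2241, 0.1606]
tool_rot: [0.706, 0.708, 0.001, 0.0]
force: [0.3, -0.1, 0.1]
finger_gap: 0.0624
gripper_force: 65.3
```

Run:
```python
from h import *
from scipy.optimize import least_squares
go(.5657,.3492,.06,0)
m,im=shot('w12'); lo,hi=(12,60,150),(24,165,255)
u=proj(m,(.5657,.3492,.006)); print(u,proj(m,(.449,.379,.006)))
for n,X in (('round',(.5657,.3492,.006)),('sq',(.449,.379,.006))):
    try:
        c=seg(im,lo,hi,proj(m,X),75); W=np.array([onz(m,q,.006)[:2] for q in c]); 
        if n=='round': f=least_squares(lambda p:np.hypot(*(W-p).T)-.037,X[:2],loss='soft_l1',f_scale=.0007); print(n,f.x.round(4),np.abs(f.fun).mean(),len(c))
        else: print(n,cv2.minAreaRect((W*1e4).astype(np.float32)))
    except Exception as e: print(n,e)
```

```text
t 29.8 tcp [0.532  0.2241 0.1606] tilt [0.0015 0.0006] yaw 0.10 turn units 0.002 units [3.129 0.842 2.515] gap 0.0624 f 65.3
[293.49499008  37.98095607] [160.6962203    0.24453906]
round [0.5665 0.3486] 0.0015754974412033923 258
sq ((4464.0810546875, 3654.974853515625), (465.8060302734375, 742.6287231445312), 76.04993438720703)
```

Call:
move_arm(moves=[{"translation": [0.9, 0.24, 0], "rotation": [0, 0, 0], "gripper": -1}, {"translation": [0.9, 0.24, 0], "rotation": [0, 0, 0], "gripper": -1}, {"translation": [0.85, 0.22, 0], "rotation": [0, 0, 0], "gripper": -1}, {"translation": [0.47, 0.12, 0], "rotation": [0, 0, 0], "gripper": -1}, {"translation": [0, 0, 0], "rotation": [0, 0, 0], "gripper": -1}, {"translation": [0, 0, 0], "rotation": [0, 0, 0], "gripper": -1}])

```text
t: 30.6
tool_pos: [0.564, 0.3463, 0.1595]
tool_rot: [0.707, 0.708, -0.0, 0.0]
force: [-0.7, -0.2, 0.1]
finger_gap: 0.0626
gripper_force: 65.4
```

Run:
```python
from fit import *
go(.5658,.349,.051,0); t=np.array(manip.sense()['tool_pos'])
m,im=shot('w13'); lo,hi=(12,60,150),(24,165,255)
c=seg(im,lo,hi,proj(m,(.5658,.349,.006)),75); print(proj(m,(.5658,.349,.006)),cv2.boundingRect(c),proj(m,t+[0,0,-.041]),proj(m,t+[0,0,.044]))
W=np.array([onz(m,q,.006)[:2] for q in c]); k=np.hypot(*(W-[.5658,.349]).T); W=W[(k>.033)&(k<.041)]
f=least_squares(lambda p:np.hypot(*(W-p).T)-.037,(.5658,.349),loss='soft_l1',f_scale=.0007); print(f.x.round(4),np.abs(f.fun).mean(),len(W))
X=(.449,.379,.006); c=seg(im,lo,hi,proj(m,X),75); W=np.array([onz(m,q,.006)[:2] for q in c]); print(proj(m,X),cv2.boundingRect(c),cv2.minAreaRect((W*1e4).astype(np.float32)))
```

```text
t 30.6 tcp [0.564  0.3463 0.1595] tilt [-0.0005 -0.0009] yaw 0.07 turn units 0.002 units [0.067 0.046 2.712] gap 0.0626 f 65.4
[257.82319501 171.65918971] (222, 135, 74, 56) [256.13439387 212.41452464] [256.44665832 289.88958854]
[0.5662 0.3479] 0.0005328924991856569 145
[137.84080577 141.29756501] (97, 94, 86, 93) ((4496.08447265625, 3784.47705078125), (739.7105102539062, 741.0504760742188), 75.67493438720703)
```

View pics/w13.png

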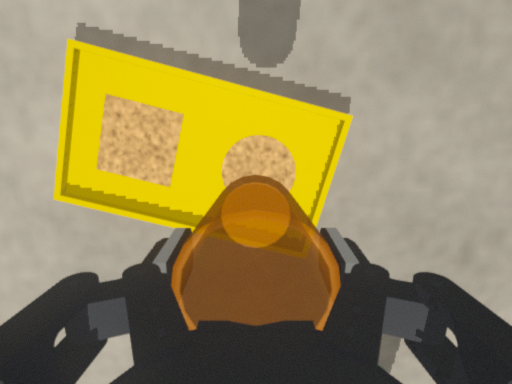

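w13 shows the amber cup held upright, its base at (256,215) against (256,212) expected. The square inlay measures 74.0 × 74.1 mm and is centred at (0.4496, 0.3784). That puts the round one at (0.566, 0.3486). Now lowering.

Call:
move_arm(moves=[{"translation": [0.058, 0.05, 0.9], "rotation": [0, 0, 0], "gripper": -1}, {"translation": [0, 0, 0.8], "rotation": [0, 0, 0], "gripper": -1}, {"translation": [0, 0, 0.6], "rotation": [0, 0, 0], "gripper": -1}, {"translation": [0, 0, 0.3], "rotation": [0, 0, 0], "gripper": -1}, {"translation": [0, 0, 0.1], "rotation": [0, 0, 0], "gripper": -1}, {"translation": [0, 0, 0], "rotation": [0, 0, 0], "gripper": -1}, {"translation": [0, 0, 0], "rotation": [0, 0, 0], "gripper": -1}])

```text
t: 31.52
tool_pos: [0.5669, 0.3502, 0.0525]
tool_rot: [0.707, 0.708, 0.001, 0.0]
force: [-0.1, 0.5, -0.5]
finger_gap: 0.0626
gripper_force: 65.4
```

Call:
move_arm(moves=[{"translation": [0, 0, 0.05], "rotation": [0, 0, 0], "gripper": -1}, {"translation": [0, 0, 0], "rotation": [0, 0, 0], "gripper": -1}])

```text
t: 31.78
tool_pos: [0.5663, 0.3499, 0.0495]
tool_rot: [0.706, 0.708, 0.0, -0.0]
force: [-0.2, 0.5, -0.8]
finger_gap: 0.0627
gripper_force: 65.4
```

Call:
move_arm(moves=[{"translation": [-0.03, -0.01, 0.05], "rotation": [0, 0, 0], "gripper": -1}, {"translation": [0, 0, 0], "rotation": [0, 0, 0], "gripper": -1}])

```text
t: 32.02
tool_pos: [0.5658, 0.3485, 0.0472]
tool_rot: [0.707, 0.708, -0.0, -0.0]
force: [-1.1, -0.7, -0.3]
finger_gap: 0.0621
gripper_force: 65.4
```

Call:
move_arm(moves=[{"translation": [0, 0, 0.02], "rotation": [0, 0, 0], "gripper": -1}, {"translation": [0, 0, 0], "rotation": [0, 0, 0], "gripper": -1}])

```text
t: 32.28
tool_pos: [0.5659, 0.3487, 0.0471]
tool_rot: [0.707, 0.708, 0.0, -0.0]
force: [-1.6, -1.4, 4.6]
finger_gap: 0.0621
gripper_force: 65.3
```

Call:
move_arm(moves=[{"translation": [0, 0, 0], "rotation": [0, 0, 0], "gripper": 0.8}, {"translation": [0, 0, 0], "rotation": [0, 0, 0], "gripper": 1}, {"translation": [0, 0, 0], "rotation": [0, 0, 0], "gripper": 1}, {"translation": [0, 0, -0.3], "rotation": [0, 0, 0], "gripper": 1}, {"translation": [0, 0, -1], "rotation": [0, 0, 0], "gripper": 1}, {"translation": [0, 0, -1], "rotation": [0, 0, 0], "gripper": 1}, {"translation": [0, 0, -0.5], "rotation": [0, 0, 0], "gripper": 1}, {"translation": [-0.95, -0.38, 0], "rotation": [0, 0, 0], "gripper": 1}, {"translation": [-0.95, -0.38, 0], "rotation": [0, 0, 0], "gripper": 1}, {"translation": [-0.95, -0.38, 0], "rotation": [0, 0, 0], "gripper": 1}, {"translation": [-0.95, -0.38, 0], "rotation": [0, 0, 0], "gripper": 1}, {"translation": [-0.95, -0.38, 0], "rotation": [0, 0, 0], "gripper": 1}])

```text
t: 33.78
tool_pos: [0.4899, 0.1574, 0.1595]
tool_rot: [0.706, 0.708, 0.001, 0.0]
force: [0.1, 0.6, 1.1]
finger_gap: 0.0854
gripper_force: 0.0
```

Call:
move_arm(moves=[{"translation": [-0.95, -0.38, 0], "rotation": [0, 0, 0], "gripper": 1}, {"translation": [-0.95, -0.38, 0], "rotation": [0, 0, 0], "gripper": 1}, {"translation": [-0.2, -0.01, 0], "rotation": [0, 0, 0], "gripper": 1}, {"translation": [0, 0, 0], "rotation": [0, 0, 0], "gripper": 1}, {"translation": [0, 0, 0], "rotation": [0, 0, 0], "gripper": 1}])

```text
t: 34.4
tool_pos: [0.4603, 0.0753, 0.1588]
tool_rot: [0.706, 0.708, 0.001, 0.0]
force: [0.6, -0.2, 0.1]
finger_gap: 0.0852
gripper_force: 0.0
```

Run:
```python
from fit import *
m,im=shot('w14'); go(.459,.0748,.02,0)
c=seg(im,(13,230,180),(23,255,255),proj(m,(.459,.0748,.066)),80); e=cv2.fitEllipse(c); print(e,onz(m,e[0],.066).round(4))
L=lambda m,x,y,ht:cv2.convexHull(np.array([proj(m,(x+.027*np.cos(t),y+.027*np.sin(t),z)) for z in (.05,.066) for t in np.linspace(0,6.28,60)],np.float32))
print(fit([(m,c)],L,[.459,.0748],0))
W=load('w2'); c2=seg(W[1],(13,230,180),(23,255,255),proj(W[0],(.459,.0748,.066)),50); c1=load('w1'); print(fit([(W[0],c2)],L,[.459,.0748],0))
e2=cv2.fitEllipse(c2); print('lid tri',tri([ray(m,e[0]),ray(W[0],e2[0])]))
```

```text
t 34.45 tcp [0.4602 0.0754 0.1586] tilt [0.0006 0.0005] yaw 0.15 turn units 0.003 units [-0.014 -0.029  3.466] gap 0.0851 f 0.0
((256.2273254394531, 189.21800231933594), (61.332054138183594, 62.92982482910156), 90.94569396972656) [0.4606 0.0767 0.066 ]
(array([0.46063985, 0.07468282]), [np.float64(0.002192986449557367)])
(array([0.46082629, 0.07547781]), [np.float64(0.002793857115370645)])
lid tri (array([0.46039573, 0.07545088, 0.06143397]), [np.float64(0.0002426749930273617), np.float64(0.00024267499302728222)])
```

Call:
move_arm(moves=[{"translation": [0.01, 0.005, 1], "rotation": [0, 0, 0], "gripper": 1}, {"translation": [0, 0, 1], "rotation": [0, 0, 0], "gripper": 1}, {"translation": [0, 0, 0.9], "rotation": [0, 0, 0], "gripper": 1}, {"translation": [0, 0, 0.5], "rotation": [0, 0, 0], "gripper": 1}, {"translation": [0, 0, 0.26], "rotation": [0, 0, 0], "gripper": 1}, {"translation": [0, 0, 0], "rotation": [0, 0, 0], "gripper": -1}, {"translation": [0, 0, 0], "rotation": [0, 0, 0], "gripper": -1}, {"translation": [0, 0, 0], "rotation": [0, 0, 0], "gripper": -1}, {"translation": [0, 0, 0], "rotation": [0, 0, 0], "gripper": -1}])

```text
t: 35.58
tool_pos: [0.4607, 0.0752, 0.0132]
tool_rot: [0.707, 0.708, 0.001, 0.001]
force: [-0.4, 1.7, 5.9]
finger_gap: 0.0546
gripper_force: 63.9
```

Call:
move_arm(moves=[{"translation": [0, 0, -0.3], "rotation": [0, 0, 0], "gripper": -1}, {"translation": [0, 0, -0.8], "rotation": [0, 0, 0], "gripper": -1}, {"translation": [0, 0, -1], "rotation": [0, 0, 0], "gripper": -1}, {"translation": [0.3, 0, -0.4], "rotation": [0, 0, 0], "gripper": -1}, {"translation": [0.8, -0.03, 0], "rotation": [0, 0, 0], "gripper": -1}, {"translation": [0.98, -0.04, 0], "rotation": [0, 0, 0], "gripper": -1}, {"translation": [0.98, -0.04, 0], "rotation": [0, 0, 0], "gripper": -1}, {"translation": [0.98, -0.04, 0], "rotation": [0, 0, 0], "gripper": -1}, {"translation": [0.98, -0.04, 0], "rotation": [0, 0, 0], "gripper": -1}, {"translation": [0.98, -0.04, 0], "rotation": [0, 0, 0], "gripper": -1}, {"translation": [0.98, -0.04, 0], "rotation": [0, 0, 0], "gripper": -1}, {"translation": [0.6, -0.01, 0], "rotation": [0, 0, 0], "gripper": -1}])

```text
t: 37.08
tool_pos: [0.4477, 0.3794, 0.1124]
tool_rot: [0.706, 0.708, 0.0, 0.0]
force: [0.7, -1.2, -2.3]
finger_gap: 0.0545
gripper_force: 63.8
```

Call:
move_arm(moves=[{"translation": [0, 0, 0], "rotation": [0, 0, 0], "gripper": -1}, {"translation": [0, 0, 0], "rotation": [0, 0, 0], "gripper": -1}])

```text
t: 37.33
tool_pos: [0.4478, 0.3768, 0.112]
tool_rot: [0.707, 0.708, -0.001, 0.0]
force: [-0.1, -0.5, -1.0]
finger_gap: 0.0547
gripper_force: 63.8
```

Run:
```python
from fit import *
m,im=shot('w15'); go(.4496,.3784,.0192,0); t=np.array(manip.sense()['tool_pos'])
c=seg(im,(13,230,180),(23,255,255),proj(m,t+[0,0,.053]),130); e=cv2.fitEllipse(c); print(e,proj(m,t+[0,0,.053]))
```

```text
t 37.38 tcp [0.4479 0.3767 0.112 ] tilt [-0.0007 -0.0011] yaw 0.05 turn units 0.001 units [0.043 0.042 2.321] gap 0.0545 f 63.8
((257.8088684082031, 284.5949401855469), (97.47288513183594, 134.8754425048828), 89.41019439697266) [256.73492051 305.84642683]
```

Lid partly hidden behind the gripper, but centred. Lowering.

Call:
move_arm(moves=[{"translation": [0.043, 0.042, 0.9], "rotation": [0, 0, 0], "gripper": -1}, {"translation": [0, 0, 0.7], "rotation": [0, 0, 0], "gripper": -1}, {"translation": [0, 0, 0.4], "rotation": [0, 0, 0], "gripper": -1}, {"translation": [0, 0, 0.2], "rotation": [0, 0, 0], "gripper": -1}, {"translation": [0, 0, 0.05], "rotation": [0, 0, 0], "gripper": -1}, {"translation": [0, 0, 0], "rotation": [0, 0, 0], "gripper": -1}, {"translation": [0, 0, 0], "rotation": [0, 0, 0], "gripper": -1}])

```text
t: 38.25
tool_pos: [0.4502, 0.3801, 0.0229]
tool_rot: [0.707, 0.708, 0.001, 0.0]
force: [0.3, -1.1, -1.9]
finger_gap: 0.0543
gripper_force: 63.7
```

Call:
move_arm(moves=[{"translation": [0, 0, 0.04], "rotation": [0, 0, 0], "gripper": -1}, {"translation": [0, 0, 0], "rotation": [0, 0, 0], "gripper": -1}])

```text
t: 38.5
tool_pos: [0.4497, 0.3798, 0.0206]
tool_rot: [0.707, 0.708, 0.0, -0.0]
force: [-0.4, -0.6, -2.0]
finger_gap: 0.0545
gripper_force: 63.7
```

Call:
move_arm(moves=[{"translation": [-0.03, 0, 0.04], "rotation": [0, 0, 0], "gripper": -1}, {"translation": [0, 0, 0], "rotation": [0, 0, 0], "gripper": -1}])

```text
t: 38.75
tool_pos: [0.4499, 0.3789, 0.0192]
tool_rot: [0.707, 0.708, 0.0, -0.0]
force: [-0.5, 1.6, 0.8]
finger_gap: 0.0549
gripper_force: 63.9
```

Call:
move_arm(moves=[{"translation": [0, 0, 0.02], "rotation": [0, 0, 0], "gripper": -1}, {"translation": [0, 0, 0], "rotation": [0, 0, 0], "gripper": -1}])

```text
t: 39.0
tool_pos: [0.4499, 0.3789, 0.0192]
tool_rot: [0.707, 0.708, 0.001, -0.0]
force: [-1.7, -0.4, 6.5]
finger_gap: 0.0545
gripper_force: 64.7
```

Contact. I'll release, retreat clear and check everything.

Call:
move_arm(moves=[{"translation": [0, 0, 0], "rotation": [0, 0, 0], "gripper": 0.7}, {"translation": [0, 0, 0], "rotation": [0, 0, 0], "gripper": 0.7}, {"translation": [0, 0, 0], "rotation": [0, 0, 0], "gripper": 0.7}, {"translation": [0, 0, -0.3], "rotation": [0, 0, 0], "gripper": 0.7}, {"translation": [0, 0, -1], "rotation": [0, 0, 0], "gripper": 0.7}, {"translation": [0, 0, -1], "rotation": [0, 0, 0], "gripper": 0.7}, {"translation": [0, 0, -1], "rotation": [0, 0, 0], "gripper": 0.7}, {"translation": [0, 0, -1], "rotation": [0, 0, 0], "gripper": 0.7}, {"translation": [-0.9, 0.3, -0.7], "rotation": [0, 0, 0], "gripper": 1}, {"translation": [-0.9, 0.3, -0.5], "rotation": [0, 0, 0], "gripper": 1}, {"translation": [-0.9, 0.3, 0], "rotation": [0, 0, 0], "gripper": 1}, {"translation": [0, 0, 0], "rotation": [0, 0, 0], "gripper": 1}])

```text
t: 40.5
tool_pos: [0.4865, 0.2687, 0.2393]
tool_rot: [0.708, 0.707, 0.001, 0.0]
force: [0.0, -0.4, -0.3]
finger_gap: 0.0853
gripper_force: 0.0
```

Run:
```python
from fit import *
m,im=shot('w16')
c=seg(im,(13,230,180),(23,255,255),proj(m,(.4497,.379,.072)),50); print('lid on',proj(m,(.4497,.379,.072)),[onz(m,cv2.fitEllipse(c)[0],.072-d).round(4) for d in (0,.004)])
for cn in ('scene','side'):
    im2=manip.read_camera(cn); cv2.imwrite(f'pics/{cn}2.png',im2[:,:,::-1]); mm=model(cn)
    for n,lo,hi,X,rt,rb,z0,ht in (('amber',(5,110,20),(17,255,140 if cn=='scene' else 255),(.566,.3487,.05),.032,.0255,.006,.085),('cup',(95,60,40),(125,255,255),(.597,-.333,.045),.03,.0215,.02,.05)):
        k=seg(im2,lo,hi,proj(mm,X),26)
        H=lambda m,x,y,_:cv2.convexHull(np.array([proj(m,(x+r*np.cos(t),y+r*np.sin(t),z0+q)) for r,q in ((rt,ht),(rb,0)) for t in np.linspace(0,6.28,60)],np.float32))
        print(cn,n,fit([(mm,k)],H,X[:2],0))
S,D=cv2.imread('pics/scene2.png'),cv2.imread('pics/side2.png')
a=np.vstack([S[90:340,90:450],D[90:340,140:400][:, :260].copy() if 0 else cv2.copyMakeBorder(D[90:340,150:400],0,0,0,110,cv2.BORDER_CONSTANT)])
cv2.imwrite('pics/chk2.png',cv2.resize(a,None,fx=1.2,fy=1.2,interpolation=cv2.INTER_CUBIC))
```

```text
lid on [216.76208412  57.91691386] [array([0.4494, 0.3796, 0.072 ]), array([0.4489, 0.3802, 0.068 ])]
scene amber (array([0.5654555, 0.3503129]), [np.float64(0.004729939522202899)])
scene cup (array([ 0.59600115, -0.33310269]), [np.float64(0.0022961806901518954)])
side amber (array([0.56618663, 0.33999475]), [np.float64(0.0032005524690467565)])
side cup (array([ 0.5961309 , -0.33436196]), [np.float64(0.0011748934281395975)])
```

View pics/chk2.png

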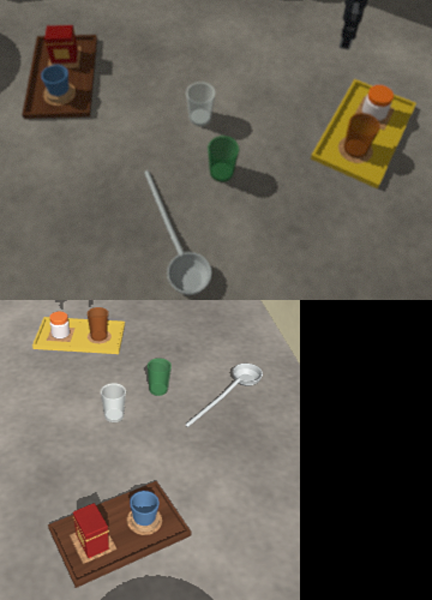

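The final picture shows all five things upright and central on their inlays, with the bystanders where they were and the gripper clear. Handing in.

```bash
python3 -c "
from cell import manip
print(manip.finish_job())"
```

```text
the job is handed in; nothing more can be done
None
```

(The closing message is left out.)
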